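Pack used tubes into a keyed tray tower

ROBOT

A 6-joint arm with a two-finger parallel gripper is mounted at the origin on the work surface. World frame = base frame: x ahead of the robot, y to its left, z up, the work surface at z = 0. Lengths are in m, angles in degrees, forces in N, time in s.
With the tool pointing down it reaches from about 0.3 to 0.75 m from the base axis. Payload 8.5 kg.
Tool frame: the origin (TCP) lies at the very end of the fingers, on their centre line; the grasp point (between the pads) lies 19 mm behind it; z points along the fingers, y is the line along which they close (so a half turn about z gives the same grasp; the last joint's range is limited). The gripper opens to 85 mm and grips with 20 to 120 N. Pads are 22 mm wide; open, the fingers measure 114 mm over their backs; the gripper's body (76 mm by 85 mm) begins 54 mm behind the grasp point. The pads swing forward as they close: fully open they stand 13 mm farther back than shut.
Start: joints at [57.68, 21.807, 74.336, -0, 83.858, -12.336], TCP at [0.188, 0.517, 0.208] pointing down, gripper open.
Joint ranges: [-178.18, 178.18], [-50.72, 133.34], [12.68, 142.11], [-81.47, 261.47], [9.98, 163.14], [-165.26, 165.26]. Speed limits (degrees/s): [136.94, 136.94, 180, 180, 180, 180].

INTERFACE

Orientations are given as a 3x3 rotation matrix whose columns are the frame's x, y, z axes.
In Python, from rig import observe, cams, ticket gives the robot as it stands.
- The arm moves only by the tool move_arm, never from a script. Its arguments are lists of equal length, an entry for each row: "jaw": the finger opening in cm, from 0 to 8.54; "dp": the shift along the tool's x, y, z in cm, a list of three; "turn": the turn, a rotation vector about the tool's x, y, z in rad, a list of three. In form: {"jaw": [jaw, ...], "dp": [[tx, ty, tz], ...], "turn": [[wx, wy, wz], ...]}. A call has 1 to 12 rows; each row shifts and turns the commanded pose from where the row before left it, along the tool's axes as they then stand; what a row does not reach is not made up. A row lasts 1/12 s, in which the tool goes at most 41.7 mm and 7.16 degrees, less where a joint would pass 70% of its speed; a pose out of reach is approached as far as the arm can. A call is refused whole if a number of a shift passes 4.17 or a number of a turn 0.125, either way. A call with a gripper value outside its range is refused whole. The fingers move at their own pace and stop on an object; "force" is the grip in N (left out, the last holds). Time passes only in rows, so rows that do not move let the fingers close. It gives the time, the measured TCP pose, the force, the opening and the grip force at its end, in the units of the state.
- observe(): the state, without advancing time (a new reading comes with each control period).
- cams.get_image(name): name is "scene" or "top" or "wrist"; returns (picture, depth): 480x640x3 uint8, red, green, blue; 480x640 float32, m along the optical axis (not along the pixel's ray), 0 where there is no reading.
- cams.calibration(name): a dict with "vertical_fov" (degrees; the focal length in pixels is half the picture's height over the tangent of half this angle, whatever the lens; pixels are square), "cx", "cy" (the principal point, pixels), "view" (4x4, takes a point from world to camera coordinates); the wrist camera has in their place "tool_from_camera" (4x4, takes a point from camera to tool coordinates, whose origin is the TCP and whose axes are the flange's). Camera axes: x right, y up, looking along -z (the intrinsics and any distortion apply to the point x, -y, -z); pixel columns grow to the right and rows downward; lengths in m; the calibration is good to about 2 mm. A picture is of the moment at which its call begins: read the wrist's pose just before it. calibration takes no time and is no camera call.
- ticket.close_job(): hands the job in; it is judged then, once.
Trained networks look in the newest picture that a camera, given by its name, has taken for a name from the list of things; names that differ only in an ending like _2 or _b are one class to them, and where a whole thing is asked for, a point or a joint stands for the part that bears it (a point fixed in the world has none). Each returns a list of dicts, best first, with "p" (0 to 1); they miss things now and then, are a little off and sometimes report something else, mostly with a low value. They report only what shows in the picture. A call takes as long as a camera call. They do not tell look-alikes from the thing itself.
- cams.spot_in(camera, query): "box" ([centre column, centre row, width, height] as shares, 0 to 1, of the picture: columns of its width, rows of its height, round what is visible of it).
- cams.outline_of(camera, query): "mask" (480x640 bool, what is visible of it) and "box" ([centre column, centre row, width, height] as shares, 0 to 1, of the picture: columns of its width, rows of its height, round what is visible of it).
- cams.mark_of(camera, query): "location" ([column, row] as shares, 0 to 1, of the picture: columns of its width, rows of its height: a listed point, or the origin of a listed thing).
The state is a dict: "time_s": time; "q": joint angles; "qvel": joint speeds; "joint_efforts": joint torques, N m; "position": TCP position; "tool_rot": TCP orientation; "ft_force": force on the tool from outside, world axes, zero at the start; "wrist_torque": the same for the moment, N m; "grip_width": finger opening in m; "gripper_force": force on a finger pad.
Only numpy, scipy, OpenCV 4.12 (cv2) and the standard library are available. Lean on these libraries where they do the work, as an engineer would, in place of code of your own. Each camera call takes 0.05 s, during which the arm holds its last target. There are 200 camera calls.

TASK

Pack the used tubes for the autoclave: tip the tubes out of the pouring pot into the steel tub and stand the empty pot upright on its black pad again. Then stack all the aluminium trays on the tub, each the right way round with its lugs fully home in the notches below, and close the stack with the keyed lid, its lugs home too. Leave the dish, the jar and the marker where they are.

Things in the scene. Friction and masses are not known exactly. Their poses are not given: they have to be found in the camera images.
- tub: The fixed steel tub: open box 84 mm long (x), 90 mm wide (y); end walls (+x, -x) 45 mm high, side walls 33 mm. Inside 77 x 84 mm, floor 4 mm thick, but a 12 mm high, 7.6 mm wide ledge along each end at rim height leaves 62 mm between. Origin: centre of its underside.
- tub_rim (a point): Tub's vertical centre line at the height of the end rims, 45 mm above the bench; z up, x and y as the tub. The ledge of each end rim has a notch, centred on y = 0 and open to the inside: 38 mm wide at +x, 18 mm wide at -x; outside it a 3.4 mm wall stays.
- tray1_c (a point): Keyed aluminium tray, open on top, 84 mm long (x), 60 wide (y, grip here), 33 high. Stands on two lugs, 7 mm high, 6 mm thick, centred 34 mm from the middle: 34 mm wide at +x, 14 mm at -x. Rim has the tub's notches (38 mm at +x, 18 at -x), so it seats on tub or tray one way round only. Point: its centre, half-way up, 16.5 mm above the lug bottoms; z up. 0.14 kg.
- tray2_c (a point): Tray identical to tray1 (three or four of tray1..tray4 are present; any order in the stack). Play when seated is about 2 mm each way, so aim at the piece below. With lugs home the body rests on the rim below: the first tray's point is 9.5 mm above tub_rim, and each further tray's 26 mm higher. A wrongly placed one stands tilted or up to 7 mm proud.
- tray3_c (a point): Tray identical to tray1; the point is its centre, half-way up, 16.5 mm above the lug bottoms.
- tray4_c (a point): Tray identical to tray1; the point is its centre, half-way up, 16.5 mm above the lug bottoms.
- lid_c (a point): Keyed lid: aluminium plate 84 mm (x) x 60 mm (y), 6 mm thick, on the same lugs as a tray (wide at +x, marked by a thin black rib on the plate), with a black grip bar, 56 mm (x) x 14 mm (y), from 13 to 47 mm above the lug bottoms. Point half-way up, 23.5 mm above the lug bottoms; z up. 0.12 kg. Seated, the point is 16.5 mm above the rim it sits on.
- pot_c (a point): Steel pouring pot: narrow open-topped box 98 mm long (x), 46 wide (y, grip here), 52 high, walls 3 mm, upright back at -x. Its flat floor rises in the front half as a 43 degree ramp to the lip at +x: it empties over the lip when tipped well past 43 degrees (80 is good). Point: its centre, half-way up, 26 mm above the underside; z up. 0.18 kg.
- pot_lip (a point): Middle of the pot's pouring lip: 49 mm ahead (x) of pot_c and 26 mm above it; axes as the pot.
- pad: The black rubber pad on which the pot stands at the start, fixed, 125 x 80 x 3 mm; origin at the centre of its underside, on the bench.
- tube1_c (a point): A used capped tube (two to four are present, lying crosswise in the pot at the start): a cylinder 13 mm in diameter, 30 mm long along its x. The point is its centre. 12 g.
- tube2_c (a point): A used capped tube (two to four are present, lying crosswise in the pot at the start): a cylinder 13 mm in diameter, 30 mm long along its x. The point is its centre. 12 g.
- tube3_c (a point): A used capped tube (two to four are present, lying crosswise in the pot at the start): a cylinder 13 mm in diameter, 30 mm long along its x. The point is its centre. 12 g.
- tube4_c (a point): A used capped tube (two to four are present, lying crosswise in the pot at the start): a cylinder 13 mm in diameter, 30 mm long along its x. The point is its centre. 12 g.
- dish: Bystander: a closed glass dish 56 mm across, 14 mm high; origin under its centre.
- reagent: Bystander: an amber jar 36 mm across, 70 mm high; origin under its centre.
- marker: Bystander: a black marker pen, 120 x 12 x 11 mm, lying on the bench; origin under its centre.
Things that resemble listed ones, but are neither listed nor needed, are in the scene too. What is shaped like the part that bears tray2_c but purple is not meant.

How it is judged:
By the outcome, as a careful person would: the job done as asked, in the order asked, and still so for the second after the job is handed in, with the robot touching nothing.
Of tray1, tray2, tray3, tray4 only 3 to 4 are there at a start; the rules pass over those that are not, and their reading is None.
Of tube1, tube2, tube3, tube4 only 2 to 4 are there at a start; the rules pass over those that are not, and their reading is None.
At some moment in a run one of tray1, tray2, tray3, tray4, lid may be knocked a few centimetres aside while the robot is not near it.
It also fails if it takes over 210 s, if anything falls off the work surface, if the arm or the gripper's body presses on something with over 40 N, if the wrist force passes 120 N, or if a joint passes its speed limit or range.

## Working session

There is one attempt and no reset: what is moved stays moved. The work goes in short steps, Python scripts to look and compute and a tool call to move; the robot and the scene stay as the last step left them, time stands still between calls to the robot, and variables do not carry over. Pictures are saved under pics/ and viewed, at most 14 in all, crops included, and the job is handed in when it is done.

Besides the shell and the picture viewer there is one more tool, called after "Call:" by a JSON object that holds its "method" and its "body", one argument or row to a line. move_arm: Moves the arm, as the interface text tells. Its arguments: {"type":"object","properties":{"jaw":{"type":"array","items":{"type":"number"}},"dp":{"type":"array","items":{"type":"array","items":{"type":"number"}}},"turn":{"type":"array","items":{"type":"array","items":{"type":"number"}}},"force":{"type":"number"}},"required":["jaw","dp","turn"]}

```bash
mkdir -p pics; ls
python3 - <<'E'
from rig import observe,cams
import cv2,numpy as np
s=observe();print(s['position'],s['tool_rot'],s['time_s'])
for n in('scene','top'):
    im,d=cams.get_image(n);cv2.imwrite(f'pics/{n}0.png',im[:,:,::-1]);np.savez(f'{n}0.npz',im=im,d=d)
    print(n,cams.calibration(n))
    for q in ['tub','tray1_c','lid_c','pot_c','pot_lip','pad','tube1_c','dish','reagent','marker']:
        print(q,[(round(r['p'],2),np.round(np.array(r['location'])*[640,480]).tolist()) for r in cams.mark_of(n,q)])
print(cams.calibration('wrist'))
E
```

```text
pics
[0.18780645 0.51658885 0.20711734] [[-9.39775810e-01  3.41790604e-01 -7.81054216e-04]
 [ 3.41791347e-01  9.39775083e-01 -1.21163361e-03]
 [ 3.19890307e-04 -1.40562153e-03 -9.99998961e-01]] 0.0
scene {'vertical_fov': 57.33596785394282, 'cx': 326.56466318480136, 'cy': 246.31639776513842, 'view': array([[-0.52309498,  0.85225653, -0.00551753,  0.31359547],
       [-0.45654547, -0.27473842,  0.84621808,  0.14729806],
       [ 0.719679  ,  0.44517143,  0.53280815, -1.31457165],
       [ 0.        ,  0.        ,  0.        ,  1.        ]])}
tub [(0.74, [398.0, 303.0])]
tray1_c [(0.73, [471.0, 371.0])]
lid_c [(0.58, [299.0, 311.0])]
pot_c [(0.81, [314.0, 267.0])]
pot_lip [(0.6, [329.0, 265.0])]
pad [(0.73, [309.0, 274.0])]
tube1_c []
dish [(0.83, [385.0, 359.0])]
reagent [(0.58, [243.0, 298.0]), (0.29, [246.0, 234.0])]
marker [(0.52, [365.0, 270.0])]
top {'vertical_fov': 44.47985883225593, 'cx': 324.4296629653361, 'cy': 246.89237221080285, 'view': array([[ 0.00574358, -0.99996149,  0.00663512, -0.04807037],
       [ 0.99295596,  0.00648834,  0.11830624, -0.51829697],
       [-0.1183447
[... 289 characters left out ...]
0, 251.0]), (0.71, [457.0, 206.0])]
pot_lip [(0.81, [327.0, 242.0])]
pad [(0.86, [352.0, 253.0])]
tube1_c []
dish [(0.71, [223.0, 182.0])]
reagent [(0.64, [388.0, 182.0]), (0.57, [244.0, 251.0])]
marker [(0.74, [300.0, 294.0]), (0.73, [151.0, 295.0])]
{'vertical_fov': 70.99715663722415, 'cx': 311.6362435495686, 'cy': 239.44322089564895, 'tool_from_camera': array([[ 1.16552024e-03,  9.47193310e-01,  3.20660998e-01,
         8.09724014e-02],
       [ 9.99999152e-01, -9.17496181e-04, -9.24568343e-04,
         2.17193605e-04],
       [-5.81539707e-04,  3.20661804e-01, -9.47193575e-01,
        -1.66212211e-01],
       [ 0.00000000e+00,  0.00000000e+00,  0.00000000e+00,
         1.00000000e+00]])}
```

View pics/top0.png

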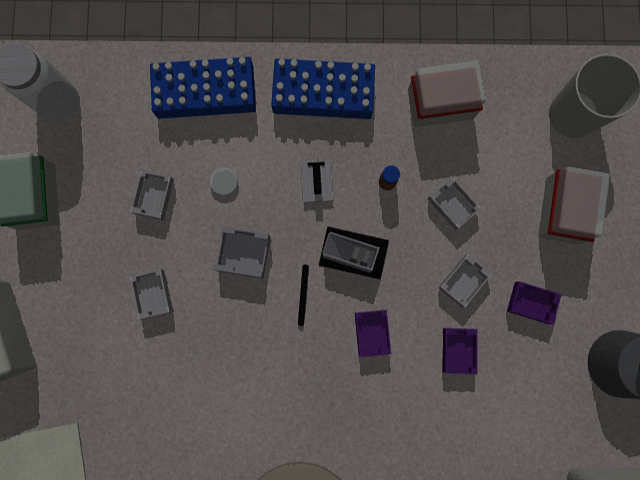

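View pics/scene0.png

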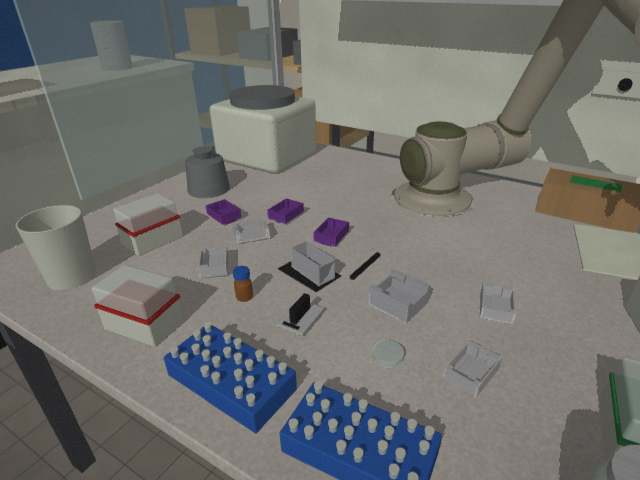

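Both pictures agree. In the top picture the four grey trays are at (152,197), (152,295), (455,205) and (464,282). The tub is at (243,253), the pot on its pad at (352,252) with its lip to the left, the lid at (318,183), the marker at (303,295), the jar at (389,178) and the dish at (223,182). The purple trays are decoys.

```bash
cat > h.py <<'E'
import numpy as np,cv2
from rig import observe,cams
def cloud(n):
    s=observe(); im,d=cams.get_image(n); c=cams.calibration(n)
    f=240/np.tan(np.radians(c['vertical_fov']/2))
    v,u=np.mgrid[:480,:640]
    P=np.stack([(u-c['cx'])/f*d,-(v-c['cy'])/f*d,-d],-1)
    if n=='wrist':
        T=c['tool_from_camera'];P=P@T[:3,:3].T+T[:3,3]
        P=P@np.array(s['tool_rot']).T+np.array(s['position'])
    else:
        V=np.linalg.inv(c['view']);P=P@V[:3,:3].T+V[:3,3]
    P[d==0]=np.nan
    return im,P,s
def rect(P,xy,R,zlo,zhi):
    "rim rectangle near xy: centre, yaw of long side (deg), size, points"
    with np.errstate(invalid='ignore'):
        m=(np.hypot(P[...,0]-xy[0],P[...,1]-xy[1])<R)&(P[...,2]>zlo)&(P[...,2]<zhi)
    k=np.ones((2,2),np.uint8); m=cv2.morphologyEx(m.astype(np.uint8),cv2.MORPH_OPEN,k) if m.sum()>3000 else m.astype(np.uint8)
    Q=P[m>0]
    if len(Q)<10: return None
    (cx,cy),(w,h),a=cv2.minAreaRect((Q[:,:2]*1000).astype(np.float32))
    if w<h:w,h,a=h,w,a+90
    return np.array([cx,cy])/1000,a,(w,h),Q
def notch(P,c,a,L,top):
    "width of low part in ledge at +x and -x ends (mm), long side yaw a"
    t=np.radians(a);e=np.array([np.cos(t),np.sin(t)]);n=np.array([-e[1],e[0]])
    q=P.reshape(-1,3);q=q[np.isfinite(q[:,0])];X=(q[:,:2]-c)@e*1e3;Y=(q[:,:2]-c)@n*1e3
    out=[]
    for s in(1,-1):
        m=(abs(s*X-(L/2-7))<2.5)&(abs(Y)<28);lo=q[m,2]<top-.004
        b=np.round(Y[m]/2)
        out.append(sum(2 for k in set(b) if lo[b==k].mean()>.5))
    return out
E
python3 - <<'E'
from h import *
im,P,s=cloud('top'); np.save('top.npy',P)
for n,(u,v),top,R in [('tub',(243,253),.045,.07),('t_a',(152,197),.033,.06),('t_b',(152,295),.033,.06),('t_c',(455,205),.033,.06),('t_d',(464,282),.033,.06),('lid',(318,183),.013,.06),('pot',(352,252),.055,.06),('jar',(389,178),.06,.04),('pad',(352,252),.003,.06)]:
    xy=np.nanmean(P[v-3:v+4,u-3:u+4].reshape(-1,3),0)
    r=rect(P,xy,R,top-.006,top+.006)
    if r is None: print(n,xy);continue
    print(n,xy.round(3),r[0].round(4),round(r[1],1),np.round(r[2],1),len(r[3]),r[3][:,2].mean().round(4),notch(P,r[0],r[1],84,top))
print(P[420,330],P[230,300])
E
```

```text
tub [0.509 0.115 0.003] [0.5084 0.1131] 81.3 [90.5 84.4] 462 0.0443 [58, 58]
t_a [0.618 0.296 0.01 ] [0.6207 0.294 ] 167.7 [84.7 62.6] 434 0.0318 [14, 36]
t_b [0.425 0.289 0.011] [0.4274 0.2877] 13.9 [84.8 61.9] 431 0.0322 [36, 14]
t_c [ 0.606 -0.303  0.01 ] [ 0.6089 -0.2984] 40.9 [84.  62.1] 392 0.0321 [14, 34]
t_d [ 0.454 -0.318  0.011] [ 0.4573 -0.3164] 140.1 [85.1 61.1] 415 0.0319 [32, 18]
lid [ 0.642 -0.032  0.041] [ 0.6539 -0.0328] 3.5 [86.  68.1] 1013 0.0125 [2, 2]
pot [ 0.511 -0.099  0.013] [ 0.5097 -0.0933] 72.1 [100.2  46.8] 334 0.0537 [46, 42]
jar [ 0.646 -0.166  0.069] [ 0.6496 -0.1683] 103.0 [28.5 23.2] 34 0.0616 [56, 56]
pad [ 0.511 -0.099  0.013] [ 0.5113 -0.0992] 135.6 [119.  118.8] 1566 0.0019 [2, 2]
[ 0.18924495 -0.05761764  0.0010838 ] [ 0.55636429  0.00377398 -0.00434247]
```

Call:
{"method": "move_arm", "body": {
  "jaw": [8.5,8.5,8.5,8.5,8.5,8.5,8.5,8.5,8.5,8.5,8.5,8.5],
  "dp": [
    [-2.13,-1.93,0.15],
    [-2.13,-1.93,0.15],
    [-2.13,-1.93,0.15],
    [-2.13,-1.93,0.15],
    [-2.13,-1.93,0.15],
    [-2.13,-1.93,0.15],
    [-2.13,-1.93,0.15],
    [-2.13,-1.93,0.15],
    [-2.13,-1.93,0.15],
    [-2.13,-1.93,0.15],
    [-2.13,-1.93,0.15],
    [-2.13,-1.93,0.15]
  ],
  "turn": [
    [0,0,0],
    [0,0,0],
    [0,0,0],
    [0,0,0],
    [0,0,0],
    [0,0,0],
    [0,0,0],
    [0,0,0],
    [0,0,0],
    [0,0,0],
    [0,0,0],
    [0,0,0]
  ]
}}

```text
time_s: 2.15
position: [0.3495, 0.2106, 0.1898]
tool_rot: [[-0.94, 0.342, 0.001], [0.342, 0.94, 0.0], [-0.0, 0.0, -1.0]]
ft_force: [1.7, 0.5, 0.3]
grip_width: 0.085
gripper_force: 0.0
```

Call:
{"method": "move_arm", "body": {
  "jaw": [8.5,8.5,8.5,8.5,8.5,8.5,8.5,8.5,8.5,8.5,8.5,8.5],
  "dp": [
    [-2.13,-1.93,0.15],
    [-2.13,-1.93,0.15],
    [-2.13,-1.93,0.15],
    [-2.13,-1.93,0.15],
    [-2.13,-1.93,0.15],
    [-2.13,-1.93,0.15],
    [-2.13,-1.93,0.15],
    [-2.13,-1.93,0.15],
    [-2.13,-1.93,0.15],
    [-2.13,-1.93,0.15],
    [-2.13,-1.93,0.15],
    [-2.13,-1.93,0.15]
  ],
  "turn": [
    [0,0,0],
    [0,0,0],
    [0,0,0],
    [0,0,0],
    [0,0,0],
    [0,0,0],
    [0,0,0],
    [0,0,0],
    [0,0,0],
    [0,0,0],
    [0,0,0],
    [0,0,0]
  ]
}}

```text
time_s: 3.15
position: [0.5106, -0.0946, 0.1717]
tool_rot: [[-0.94, 0.342, 0.0], [0.342, 0.94, -0.0], [-0.0, 0.0, -1.0]]
ft_force: [0.3, 0.0, 0.2]
grip_width: 0.085
gripper_force: 0.0
```

Call:
{"method": "move_arm", "body": {
  "jaw": [8.5,8.5,8.5,8.5,8.5,8.5,8.5,8.5,8.5,8.5,8.5,8.5],
  "dp": [
    [0,0,0],
    [0,0,0],
    [0,0,0],
    [0,0,0],
    [0,0,0],
    [0,0,0],
    [0,0,0],
    [0,0,0],
    [0,0,0],
    [0,0,0],
    [0,0,0],
    [0,0,0]
  ],
  "turn": [
    [0,0,0.125],
    [0,0,0.125],
    [0,0,0.125],
    [0,0,0.125],
    [0,0,0.125],
    [0,0,0.125],
    [0,0,0.125],
    [0,0,0.125],
    [0,0,0.125],
    [0,0,0.125],
    [0,0,0.125],
    [0,0,0.03]
  ]
}}

```text
time_s: 4.15
position: [0.5101, -0.0932, 0.1718]
tool_rot: [[0.188, 0.982, 0.0], [0.982, -0.188, -0.0], [-0.0, 0.0, -1.0]]
ft_force: [-0.4, 0.3, -1.4]
grip_width: 0.0851
gripper_force: 0.0
```

```bash
cat >> h.py <<'E'
def delta(s,xyz,yaw):
    "tool-frame shift (cm) now, then turn about tool z (rad)"
    R=np.array(s['tool_rot']);d=R.T@(np.array(xyz)-s['position'])*100
    y=np.degrees(np.arctan2(R[1,0],R[0,0]));w=np.radians((y-yaw+180)%360-180)
    print('shift cm',d.round(2),'turn z',round(w,3),'yaw now',round(y,1))
E
python3 - <<'E'
from h import *
P=np.load('top.npy')
print('tub',notch(P,np.array([.5084,.1131]),-8.7,84,.045))
im,P,s=cloud('wrist');cv2.imwrite('pics/w1.png',im[:,:,::-1])
r=rect(P,(.51,-.093),.065,.049,.06);print(r[:3],r[3][:,2].mean())
delta(s,[*r[0],.012],r[1])
E
```

```text
tub [40, 14]
(array([ 0.51169254, -0.09363711]), 72.52670288085938, (100.438720703125, 46.07896041870117)) 0.053912951808645096
shift cm [-0.02  0.16 15.98] turn z 0.115 yaw now 79.1
```

View pics/w1.png

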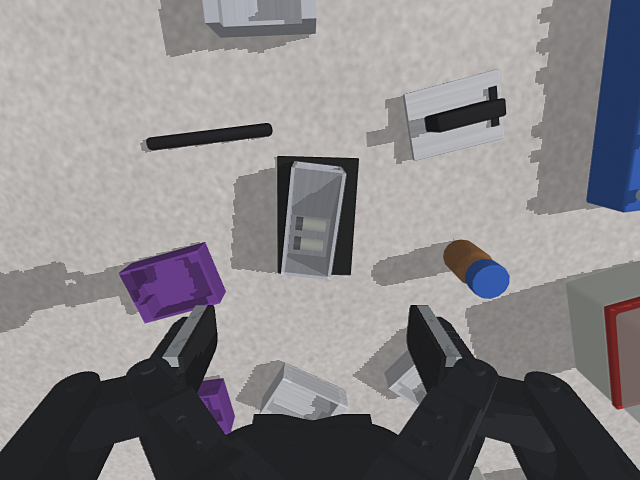

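The pot is centred at (315,220) with two tubes inside and its lip toward the top of the picture. I'll descend and grip it.

Call:
{"method": "move_arm", "body": {
  "jaw": [8.5,8.5,8.5,8.5,8.5,8.5,8.5,8.5,8.5,8.5,8.5,8.5],
  "dp": [
    [0,0.16,0],
    [0,0,0],
    [0,0,2],
    [0,0,2],
    [0,0,2],
    [0,0,2],
    [0,0,2],
    [0,0,2],
    [0,0,1.5],
    [0,0,1],
    [0,0,0.8],
    [0,0,0.5]
  ],
  "turn": [
    [0,0,0],
    [0,0,0.115],
    [0,0,0],
    [0,0,0],
    [0,0,0],
    [0,0,0],
    [0,0,0],
    [0,0,0],
    [0,0,0],
    [0,0,0],
    [0,0,0],
    [0,0,0]
  ]
}}

```text
time_s: 5.2
position: [0.5116, -0.0934, 0.013]
tool_rot: [[0.293, 0.956, -0.001], [0.956, -0.293, 0.0], [0.0, -0.001, -1.0]]
ft_force: [-0.2, -0.1, -0.1]
grip_width: 0.085
gripper_force: 0.0
```

Call:
{"method": "move_arm", "body": {
  "jaw": [4,4,4,4,4,4,4,4,4,4,4,4],
  "force": 50,
  "dp": [
    [0,0,0],
    [0,0,0],
    [0,0,0],
    [0,0,0],
    [0,0,0],
    [0,0,0],
    [0,0,0],
    [0,0,0],
    [0,0,0],
    [0,0,0],
    [0,0,0],
    [0,0,0]
  ],
  "turn": [
    [0,0,0],
    [0,0,0],
    [0,0,0],
    [0,0,0],
    [0,0,0],
    [0,0,0],
    [0,0,0],
    [0,0,0],
    [0,0,0],
    [0,0,0],
    [0,0,0],
    [0,0,0]
  ]
}}

```text
time_s: 6.2
position: [0.5121, -0.0936, 0.0146]
tool_rot: [[0.293, 0.956, 0.002], [0.956, -0.293, -0.001], [-0.0, 0.002, -1.0]]
ft_force: [0.4, 0.1, 6.6]
grip_width: 0.0447
gripper_force: 52.2
```

Call:
{"method": "move_arm", "body": {
  "jaw": [4,4,4,4,4,4,4,4,4,4,4,4],
  "dp": [
    [0,0,-1],
    [0,0,-2],
    [0,0,-2.5],
    [0,0,-2.5],
    [0,0,-2],
    [2.24,-1.03,0],
    [2.24,-1.03,0],
    [2.24,-1.03,0],
    [2.24,-1.03,0],
    [2.24,-1.03,0],
    [0,0,0],
    [0,0,0]
  ],
  "turn": [
    [0,0,0],
    [0,0,0],
    [0,0,0],
    [0,0,0],
    [0,0,0],
    [0,0,0],
    [0,0,0],
    [0,0,0],
    [0,0,0],
    [0,0,0],
    [0,0,-0.07],
    [0,0,-0.075]
  ]
}}

```text
time_s: 7.2
position: [0.4947, 0.0301, 0.1143]
tool_rot: [[0.147, 0.989, -0.0], [0.989, -0.147, 0.0], [0.0, -0.0, -1.0]]
ft_force: [-0.0, -0.5, -2.0]
grip_width: 0.0446
gripper_force: 51.7
```

Call:
{"method": "move_arm", "body": {
  "jaw": [4,4,4,4,4,4,4,4,4,4,4],
  "dp": [
    [0,0,0],
    [0,0,0],
    [0,0,0],
    [0,0,0],
    [0,0,0],
    [0,0,0],
    [0,0,0],
    [0,0,0],
    [0,0,0],
    [0,0,0],
    [0,0,0]
  ],
  "turn": [
    [0,-0.07,0],
    [0,-0.07,0],
    [0,-0.07,0],
    [0,-0.07,0],
    [0,-0.07,0],
    [0,-0.07,0],
    [0,-0.07,0],
    [0,-0.07,0],
    [0,-0.07,0],
    [0,-0.07,0],
    [0,0,0]
  ]
}}

```text
time_s: 8.12
position: [0.4949, 0.0299, 0.1128]
tool_rot: [[0.114, 0.989, -0.099], [0.755, -0.151, -0.639], [-0.646, -0.002, -0.763]]
ft_force: [0.1, 1.0, -3.0]
grip_width: 0.0449
gripper_force: 51.7
```

Run:
```python
from h import *
im,P,s=cloud('wrist');cv2.imwrite('pics/w2.png',im[:,:,::-1]);print(np.round(s['q'],1),s['position'],s['grip_width'],s['tool_rot'])
```

```text
[  9.8  32.6  85.4 -38.5  79.9  31.6] [0.49485153 0.0299463  0.11280667] 0.044945842617296464 [[ 0.11363183  0.98855842 -0.0991971 ]
 [ 0.75467203 -0.15082092 -0.63853204]
 [-0.64618723 -0.00230372 -0.76317545]]
```

View pics/w2.png

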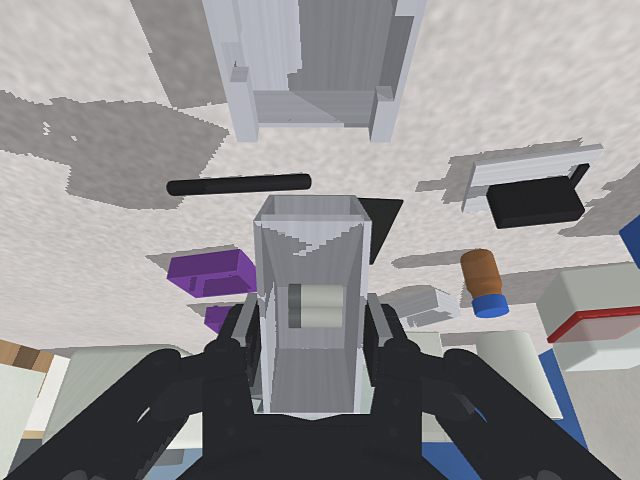

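The pot is held level sideways with both tubes at (315,305). The tub is ahead at the top of the picture and the lip points at its centre. I'll lower and pour about the lip.

Call:
{"method": "move_arm", "body": {
  "jaw": [4,4,4,4,4,4],
  "dp": [
    [0.9,0,1.1],
    [0.9,0,1.1],
    [0.9,0,1.1],
    [0.9,0,1.0],
    [0,0,0],
    [0,0,0]
  ],
  "turn": [
    [0,0,0],
    [0,0,0],
    [0,0,0],
    [0,0,0],
    [0,0,0],
    [0,0,0]
  ]
}}

```text
time_s: 8.67
position: [0.4952, 0.0282, 0.0578]
tool_rot: [[0.117, 0.988, -0.099], [0.756, -0.153, -0.636], [-0.644, -0.001, -0.765]]
ft_force: [-0.3, 0.0, -1.9]
grip_width: 0.0448
gripper_force: 51.7
```

Call:
{"method": "move_arm", "body": {
  "jaw": [4,4,4,4,4,4,4,4,4,4,4,4],
  "dp": [
    [-0.24,0,-0.31],
    [-0.24,0,-0.31],
    [-0.24,0,-0.31],
    [-0.24,0,-0.31],
    [-0.24,0,-0.31],
    [-0.24,0,-0.31],
    [-0.24,0,-0.31],
    [-0.24,0,-0.31],
    [-0.24,0,-0.31],
    [-0.24,0,-0.31],
    [-0.24,0,-0.31],
    [-0.24,0,-0.31]
  ],
  "turn": [
    [0,-0.06,0],
    [0,-0.06,0],
    [0,-0.06,0],
    [0,-0.06,0],
    [0,-0.06,0],
    [0,-0.06,0],
    [0,-0.06,0],
    [0,-0.06,0],
    [0,-0.06,0],
    [0,-0.06,0],
    [0,-0.06,0],
    [0,-0.06,0]
  ]
}}

```text
time_s: 9.67
position: [0.4982, 0.0455, 0.1014]
tool_rot: [[0.024, 0.988, -0.151], [0.148, -0.153, -0.977], [-0.989, 0.002, -0.15]]
ft_force: [0.1, -1.1, -2.0]
grip_width: 0.045
gripper_force: 51.9
```

Run:
```python
from h import *
im,P,s=cloud('wrist');cv2.imwrite('pics/w3.png',im[:,:,::-1]);print(np.round(s['q'],1),s['position'],s['grip_width'],s['tool_rot'])
im,P,s=cloud('scene');cv2.imwrite('pics/s3.png',cv2.resize(im[200:360,300:500,::-1],(800,600)))
```

```text
[ 19.9  52.7  79.6 -63.6 104.5  48. ] [0.49815162 0.04554339 0.10137577] 0.04503179314540156 [[ 0.02441987  0.9882345  -0.15098426]
 [ 0.14780219 -0.15293851 -0.97712042]
 [-0.98871542  0.00154535 -0.14979796]]
```

View pics/w3.png

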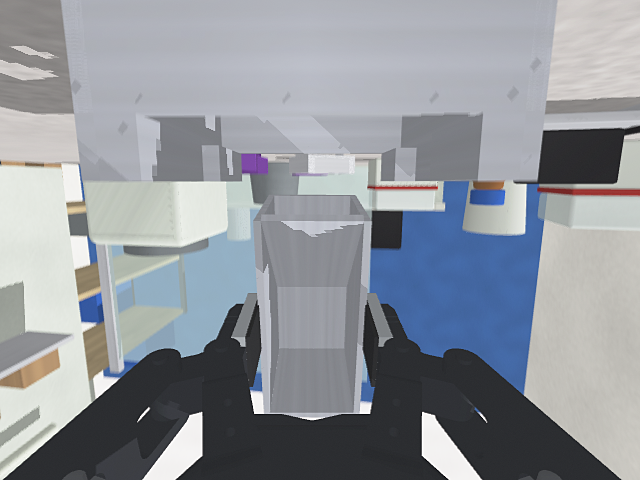

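The pot at (315,300) is empty. I'll raise it and right it again.

Call:
{"method": "move_arm", "body": {
  "jaw": [4,4,4,4],
  "dp": [
    [-1.7,0,-0.26],
    [-1.7,0,-0.26],
    [-1.7,0,-0.26],
    [-1.7,0,-0.26]
  ],
  "turn": [
    [0,0,0],
    [0,0,0],
    [0,0,0],
    [0,0,0]
  ]
}}

```text
time_s: 10.1
position: [0.4978, 0.0449, 0.1707]
tool_rot: [[0.024, 0.988, -0.151], [0.152, -0.153, -0.976], [-0.988, 0.001, -0.154]]
ft_force: [0.2, -0.5, -1.9]
grip_width: 0.0448
gripper_force: 51.9
```

Call:
{"method": "move_arm", "body": {
  "jaw": [4,4,4,4,4,4,4,4,4,4,4,4],
  "dp": [
    [0,0,0],
    [0,0,0],
    [0,0,0],
    [0,0,0],
    [0,0,0],
    [0,0,0],
    [0,0,0],
    [0,0,0],
    [0,0,0],
    [0,0,0],
    [0,0,0],
    [0,0,0]
  ],
  "turn": [
    [0,0.118,0],
    [0,0.118,0],
    [0,0.118,0],
    [0,0.118,0],
    [0,0.118,0],
    [0,0.118,0],
    [0,0.118,0],
    [0,0.118,0],
    [0,0.118,0],
    [0,0.118,0],
    [0,0.12,0],
    [0,0.12,0]
  ]
}}

```text
time_s: 11.1
position: [0.4985, 0.0453, 0.1718]
tool_rot: [[0.152, 0.988, 0.008], [0.988, -0.152, 0.006], [0.007, 0.007, -1.0]]
ft_force: [-0.3, -0.6, -2.6]
grip_width: 0.045
gripper_force: 51.7
```

Run:
```python
from h import *
im,P,s=cloud('wrist');cv2.imwrite('pics/w4.png',im[:,:,::-1]);print(s['position'],np.array(s['tool_rot']).round(4))
delta(s,[.512,-.0935,.0146],73)
for n in('wrist',):print([(round(r['p'],2),np.round(np.array(r['location'])*[640,480]).tolist()) for r in cams.mark_of(n,'tube1_c')])
```

```text
[0.49853309 0.04533256 0.17175455] [[ 0.1522  0.9883  0.008 ]
 [ 0.9883 -0.1522  0.0058]
 [ 0.007   0.007  -1.    ]]
shift cm [-13.63   3.33  15.64] turn z 0.144 yaw now 81.2
[(0.2, [436.0, 456.0])]
```

View pics/w4.png

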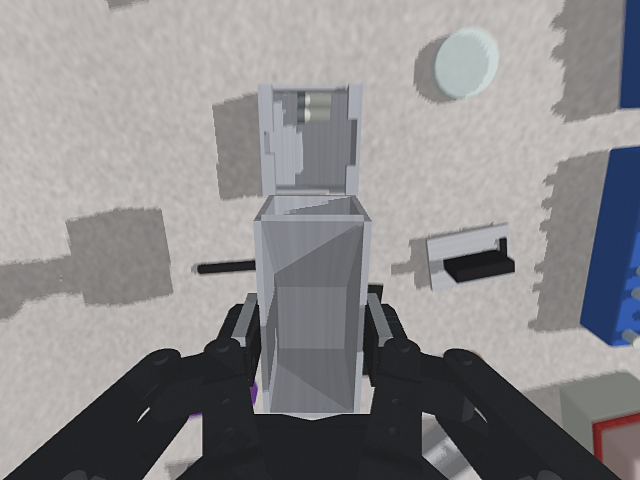

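Both tubes lie in the tub at (317,107). Next I return the pot to its pad.

Call:
{"method": "move_arm", "body": {
  "jaw": [4,4,4,4,4,4,4,4,4,4],
  "dp": [
    [-1.95,0.48,0],
    [-1.95,0.48,0],
    [-1.95,0.48,0],
    [-1.95,0.48,0],
    [-1.95,0.48,0],
    [-1.95,0.48,0],
    [-1.95,0.45,0],
    [0,0,0],
    [0,0,0],
    [0,0,0]
  ],
  "turn": [
    [0.007,-0.007,0],
    [0,0,0],
    [0,0,0],
    [0,0,0],
    [0,0,0],
    [0,0,0],
    [0,0,0],
    [0,0,0.072],
    [0,0,0.072],
    [0,0,0]
  ]
}}

```text
time_s: 12.03
position: [0.51, -0.0947, 0.1705]
tool_rot: [[0.295, 0.955, -0.007], [0.955, -0.295, -0.008], [-0.01, -0.005, -1.0]]
ft_force: [-0.1, 0.9, -2.0]
grip_width: 0.0452
gripper_force: 51.7
```

Call:
{"method": "move_arm", "body": {
  "jaw": [4,4,4,4,4,4,4,4,4,4,4,4],
  "dp": [
    [0,0,2],
    [0,0,2],
    [0,0,2],
    [0,0,2],
    [0,0,2],
    [0,0,1.5],
    [0,0,1],
    [0,0,0.8],
    [0,0,0.5],
    [0,0,0.5],
    [0,0,0.4],
    [0,0,0.3]
  ],
  "turn": [
    [0,0,0],
    [0,0,0],
    [0,0,0],
    [0,0,0],
    [0,0,0],
    [0,0,0],
    [0,0,0],
    [0,0,0],
    [0,0,0],
    [0,0,0],
    [0,0,0],
    [0,0,0]
  ]
}}

```text
time_s: 13.03
position: [0.5089, -0.0957, 0.02]
tool_rot: [[0.292, 0.956, -0.007], [0.956, -0.292, -0.006], [-0.008, -0.005, -1.0]]
ft_force: [-0.7, 0.7, -1.8]
grip_width: 0.0449
gripper_force: 51.8
```

Call:
{"method": "move_arm", "body": {
  "jaw": [4,4,4,4,4],
  "dp": [
    [0.3,0.23,0],
    [0,0,0.3],
    [0,0,0.2],
    [0,0,0.1],
    [0,0,0]
  ],
  "turn": [
    [-0.005,0.008,0],
    [0,0,0],
    [0,0,0],
    [0,0,0],
    [0,0,0]
  ]
}}

```text
time_s: 13.45
position: [0.512, -0.0935, 0.0146]
tool_rot: [[0.293, 0.956, -0.0], [0.956, -0.293, -0.0], [-0.0, -0.0, -1.0]]
ft_force: [-2.1, 1.0, 5.6]
grip_width: 0.0449
gripper_force: 52.5
```

Call:
{"method": "move_arm", "body": {
  "jaw": [7.5,7.5,7.5,7.5,7.5,7.5,8.5,8.5,8.5,8.5,8.5,8.5],
  "dp": [
    [0,0,0],
    [0,0,0],
    [0,0,0],
    [0,0,0],
    [0,0,0],
    [0,0,-1],
    [0,0,-2],
    [0,0,-2],
    [0,0,-2],
    [0,0,-2],
    [0,0,-2],
    [0,0,-2]
  ],
  "turn": [
    [0,0,0],
    [0,0,0],
    [0,0,0],
    [0,0,0],
    [0,0,0],
    [0,0,0],
    [0,0,0],
    [0,0,0],
    [0,0,0],
    [0,0,0],
    [0,0,0],
    [0,0,0]
  ]
}}

```text
time_s: 14.45
position: [0.5118, -0.0935, 0.1458]
tool_rot: [[0.293, 0.956, -0.0], [0.956, -0.293, 0.0], [0.0, -0.0, -1.0]]
ft_force: [0.1, 1.0, -0.2]
grip_width: 0.0853
gripper_force: 0.0
```

Call:
{"method": "move_arm", "body": {
  "jaw": [8.5,8.5,8.5,8.5,8.5,8.5,8.5,8.5,8.5,8.5,8.5,8.5],
  "dp": [
    [-1.68,1.53,0],
    [-1.68,1.53,0],
    [-1.68,1.53,0],
    [-1.68,1.53,0],
    [-1.68,1.53,0],
    [-1.68,1.53,0],
    [-1.68,1.53,0],
    [-1.68,1.53,0],
    [-1.68,1.53,0],
    [-1.68,1.53,0],
    [0,0,0],
    [0,0,0]
  ],
  "turn": [
    [0,0,0],
    [0,0,0],
    [0,0,0],
    [0,0,0],
    [0,0,0],
    [0,0,0],
    [0,0,0],
    [0,0,0],
    [0,0,0],
    [0,0,0],
    [0,0,0.12],
    [0,0,0.12]
  ]
}}

```text
time_s: 15.45
position: [0.609, -0.3001, 0.1439]
tool_rot: [[0.517, 0.856, -0.001], [0.856, -0.517, 0.0], [-0.0, -0.001, -1.0]]
ft_force: [0.8, 0.1, 0.4]
grip_width: 0.0851
gripper_force: 0.0
```

Call:
{"method": "move_arm", "body": {
  "jaw": [8.5,8.5,8.5,8.5],
  "dp": [
    [0,0,0],
    [0,0,0],
    [0,0,0],
    [0,0,0]
  ],
  "turn": [
    [0,0,0.12],
    [0,0,0.12],
    [0,0,0.08],
    [0,0,0]
  ]
}}

```text
time_s: 15.78
position: [0.609, -0.2989, 0.1445]
tool_rot: [[0.758, 0.653, -0.001], [0.653, -0.758, 0.0], [-0.0, -0.001, -1.0]]
ft_force: [-0.1, 0.9, -0.6]
grip_width: 0.085
gripper_force: 0.0
```

```bash
cat >> h.py <<'E'
def look(xy,yawx,top=.033,R=.065,dz=None,tcp=.005):
    "wrist look at a tray/rim; yawx = expected yaw of its +x; prints shift to grasp with tool x = -tray x"
    im,P,s=cloud('wrist');r=rect(P,xy,R,top-.006,top+.006)
    a=r[1]
    while abs((a-yawx+180)%360-180)>60:a+=90
    print('centre',r[0].round(4),'yaw',round((a+180)%360-180,1),'size',np.round(r[2],1),'z',r[3][:,2].mean().round(4),'notch +x,-x',notch(P,r[0],a,84,top))
    delta(s,[*r[0],tcp],a+180)
    return im,P,r
E
python3 - <<'E'
from h import *
im,P,r=look((.609,-.298),-139)
cv2.imwrite('pics/w5.png',im[:,:,::-1])
r=rect(P,(.511,-.0935),.065,.049,.06)
if r:print('pot',r[:3],r[3][:,2].mean())
E
```

```text
centre [ 0.5937 -0.3174] yaw -140.4 size [81.7 60.1] z 0.0324 notch +x,-x [46, 0]
shift cm [-2.35  0.41 13.95] turn z 0.021 yaw now 40.7
pot (array([ 0.51249597, -0.09778321]), 72.5814437866211, (93.18932342529297, 48.37323760986328)) 0.05341988452562531
```

View pics/w5.png

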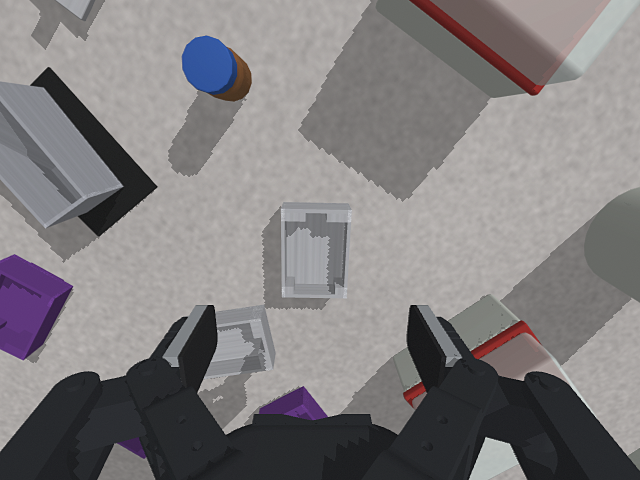

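```bash
sed -i "s/    im,P,s=cloud('wrist');r=rect(P,xy,R,top-.006,top+.006)/    im,P,s=cloud('wrist');r=rect(P,xy,R,top-.006,top+.006)\n    for _ in range(3): r=rect(P,r[0],.06,top-.006,top+.006)/" h.py
python3 - <<'E'
from h import *
im,P,r=look((.594,-.317),-139)
print([ (round(p[0],3),round(p[1],3),round(p[2],3)) for p in (P[252,316],P[210,288],P[295,342],P[340,240])])
E
```

```text
centre [ 0.5924 -0.3185] yaw -140.4 size [85.3 59.9] z 0.0324 notch +x,-x [38, 0]
shift cm [-2.53  0.4  13.94] turn z 0.025 yaw now 41.0
[(np.float64(0.59), np.float64(-0.323), np.float64(0.011)), (np.float64(0.609), np.float64(-0.274), np.float64(0.033)), (np.float64(0.58), np.float64(-0.363), np.float64(0.033)), (np.float64(0.463), np.float64(-0.328), np.float64(0.01))]
```

The tray at (316,252) has been knocked about 25 mm from its first place. Its wide notch is toward the bottom of the picture, as expected. I'll grasp it.

Call:
{"method": "move_arm", "body": {
  "jaw": [8.5,8.5,8.5,8.5,8.5,8.5,8.5,8.5,8.5,8.5,8.5,8.5],
  "dp": [
    [-1.26,0.2,0],
    [-1.27,0.2,0],
    [0,0,0],
    [0,0,2],
    [0,0,2],
    [0,0,2],
    [0,0,2],
    [0,0,2],
    [0,0,1.5],
    [0,0,1],
    [0,0,0.9],
    [0,0,0.5]
  ],
  "turn": [
    [0,0,0],
    [0,0,0],
    [0,0,0.023],
    [0,0,0],
    [0,0,0],
    [0,0,0],
    [0,0,0],
    [0,0,0],
    [0,0,0],
    [0,0,0],
    [0,0,0],
    [0,0,0]
  ]
}}

```text
time_s: 16.88
position: [0.5922, -0.3187, 0.0041]
tool_rot: [[0.771, 0.637, -0.001], [0.637, -0.771, 0.001], [-0.001, -0.001, -1.0]]
ft_force: [0.0, -0.1, 0.1]
grip_width: 0.0849
gripper_force: 0.0
```

Call:
{"method": "move_arm", "body": {
  "jaw": [5,5,5,5,5,5,5,5,5,5],
  "force": 40,
  "dp": [
    [0,0,0],
    [0,0,0],
    [0,0,0],
    [0,0,0],
    [0,0,0],
    [0,0,0],
    [0,0,0],
    [0,0,0],
    [0,0,0],
    [0,0,0]
  ],
  "turn": [
    [0,0,0],
    [0,0,0],
    [0,0,0],
    [0,0,0],
    [0,0,0],
    [0,0,0],
    [0,0,0],
    [0,0,0],
    [0,0,0],
    [0,0,0]
  ]
}}

```text
time_s: 17.72
position: [0.5931, -0.319, 0.0064]
tool_rot: [[0.771, 0.637, 0.001], [0.637, -0.771, -0.001], [0.0, 0.002, -1.0]]
ft_force: [0.4, 0.6, 7.2]
grip_width: 0.05
gripper_force: 3.1
```

Call:
{"method": "move_arm", "body": {
  "jaw": [5,5,5,5,5,5,5,5],
  "dp": [
    [0,0,-0.5],
    [0,0,-2],
    [0,0,-2.5],
    [0,0,-2.5],
    [0,0,-2.5],
    [0,0,-2.5],
    [0,0,-2.5],
    [0,0,0]
  ],
  "turn": [
    [0,0,0],
    [0,0,0],
    [0,0,0],
    [0,0,0],
    [0,0,0],
    [0,0,0],
    [0,0,0],
    [0,0,0]
  ]
}}

```text
time_s: 18.38
position: [0.5941, -0.3197, 0.1611]
tool_rot: [[0.771, 0.637, 0.007], [0.637, -0.771, -0.006], [0.002, 0.009, -1.0]]
ft_force: [0.9, -0.2, 0.4]
grip_width: 0.0498
gripper_force: 0.0
```

Run:
```python
from h import *
s=observe();print(s['grip_width'],s['gripper_force'])
ex=np.array([np.cos(np.radians(171.3)),np.sin(np.radians(171.3))])
delta(s,[.5084,.1131,.16],171.3)
```

```text
0.04984689582850386 0.0
shift cm [ 20.97 -38.81  -0.2 ] turn z -2.299 yaw now 39.6
```

Run:
```python
from h import *
im,P,r=look((.5924,-.3185),-139)
cv2.imwrite('pics/w6.png',im[:,:,::-1])
q=P.reshape(-1,3);c=r[0];t=np.radians(39.6+90);n=np.array([np.cos(t),np.sin(t)]);e=np.array([n[1],-n[0]])
m=np.isfinite(q[:,0]);q=q[m];X=(q[:,:2]-c)@e;Y=(q[:,:2]-c)@n
m=(abs(X)<.01)&(abs(Y)<.06)
for k in range(-50,51,3):
    z=q[m&(abs(Y-k/1e3)<.0015),2]
    print(k,np.round(np.percentile(z,[5,50,95])*1000) if len(z) else None,end=' ')
```

```text
centre [ 0.5923 -0.3184] yaw -140.3 size [85.  60.1] z 0.0326 notch +x,-x [38, 18]
shift cm [-0.08 -0.35 15.6 ] turn z -0.003 yaw now 39.6
-50 [231. 246. 256.] -47 [  0. 242. 244.] -44 [  0. 241. 243.] -41 [  0. 240. 242.] -38 [ -1. 206. 219.] -35 [ -1.   0. 215.] -32 [ -1. 225. 227.] -29 [ 34. 215. 227.] -26 [10. 13. 33.] -23 [10. 11. 12.] -20 [10. 11. 12.] -17 [10. 11. 12.] -14 [10. 11. 12.] -11 [10. 11. 12.] -8 [10. 11. 12.] -5 [10. 11. 12.] -2 [10. 11. 12.] 1 [10. 11. 12.] 4 [10. 11. 12.] 7 [10. 11. 12.] 10 [10. 11. 12.] 13 [10. 11. 12.] 16 [10. 11. 12.] 19 [10. 11. 12.] 22 [ 12. 212. 225.] 25 [ 10. 225. 229.] 28 [11. 32. 34.] 31 [ 33. 207. 218.] 34 [  0. 214. 241.] 37 [  0. 240. 242.] 40 [  0. 241. 243.] 43 [  1. 243. 249.] 46 [243. 256. 263.] 49 [244. 264. 270.]
```

View pics/w6.png

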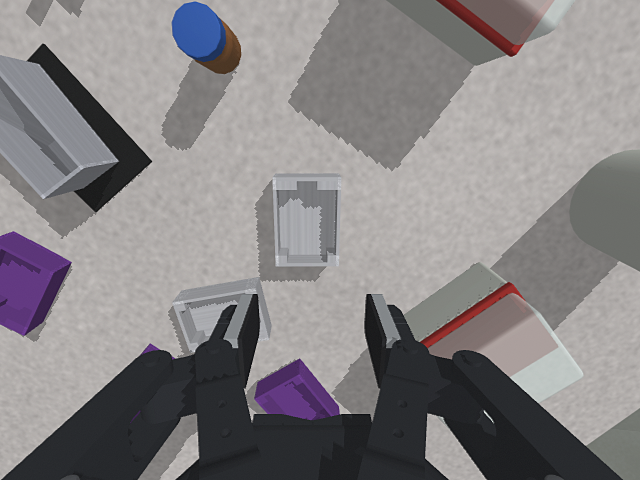

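Run:
```python
from h import *
im,P,s=cloud('wrist')
print(s['position'],np.array(s['tool_rot']).round(3),s['grip_width'])
for uv in [(258,293),(250,297),(366,293),(375,297),(225,360),(395,360)]:
    p=P[uv[1],uv[0]];print(uv,(np.array(s['tool_rot']).T@(p-s['position'])*1000).round(1))
print(min(s),s['ft_force'],s['gripper_force'])
```

```text
[ 0.59344654 -0.31921173  0.15816516] [[ 0.771  0.637  0.004]
 [ 0.637 -0.771 -0.003]
 [ 0.001  0.005 -1.   ]] 0.04977083916089196
(258, 293) [-72.  -51.3 129.5]
(250, 297) [ 12.3 -25.7 -34.3]
(366, 293) [-86.8  59.8 158.1]
(375, 297) [ 12.   29.4 -33.6]
(225, 360) [ 13.  -26.2 -77. ]
(395, 360) [ 13.7  27.7 -77.9]
ft_force [ 0.69830005  0.2630435  -0.71014194] 0.0
```

Run:
```python
from h import *
im,P,s=cloud('wrist')
q=(P-s['position'])@np.array(s['tool_rot'])*1000
for u in (240,246,252,256,370,380):
    print(u,[(v,q[v,u].round(0).astype(int).tolist()) for v in range(282,340,6) if np.isfinite(q[v,u,0])])
```

```text
240 [(282, [-69, -72, 147]), (288, [-68, -69, 133]), (294, [-70, -68, 124]), (300, [13, -29, -38]), (306, [12, -29, -42]), (312, [12, -28, -46]), (318, [12, -27, -51]), (324, [12, -26, -55]), (330, [12, -25, -59]), (336, [12, -24, -62])]
246 [(282, [-67, -65, 143]), (288, [-67, -63, 131]), (294, [12, -28, -31]), (300, [12, -27, -36]), (306, [12, -26, -41]), (312, [12, -25, -47]), (318, [12, -24, -51]), (324, [12, -24, -55]), (330, [9, -24, -55]), (336, [7, -24, -56])]
252 [(282, [-66, -59, 141]), (288, [-66, -57, 129]), (294, [12, -26, -30]), (300, [12, -24, -36]), (306, [12, -24, -42]), (312, [10, -24, -42]), (318, [7, -24, -43]), (324, [4, -24, -43]), (330, [2, -24, -45]), (336, [0, -24, -45])]
256 [(282, [-65, -54, 139]), (288, [-65, -52, 127]), (294, [12, -24, -31]), (300, [9, -24, -31]), (306, [7, -24, -33]), (312, [4, -24, -33]), (318, [2, -24, -34]), (324, [-1, -24, -34]), (330, [-4, -24, -35]), (336, [-5, -23, -38])]
370 [(282, [-72, 63, 155]), (288, [-80, 63, 156]), (294, [12, 28, -31]), (300, [12, 27, -36]), (306, [11, 26, -40]), (312, [9, 26, -41]), (318, [6, 26, -41]), (324, [4, 26, -42]), (330, [2, 26, -44]), (336, [-2, 26, -43])]
380 [(282, [-73, 73, 156]), (288, [-80, 74, 156]), (294, [12, 32, -31]), (300, [12, 31, -37]), (306, [12, 30, -41]), (312, [13, 29, -47]), (318, [12, 28, -50]), (324, [11, 28, -54]), (330, [12, 27, -59]), (336, [12, 26, -62])]
```

Call:
{"method": "move_arm", "body": {
  "jaw": [0,0,0,0,0,0,0,0,0,0,0,0],
  "dp": [
    [0,0,0],
    [0,0,0],
    [0,0,0],
    [0,0,0],
    [0,0,0],
    [0,0,0],
    [0,0,0],
    [0,0,0],
    [0,0,0],
    [0,0,0],
    [0,0,0],
    [0,0,0]
  ],
  "turn": [
    [0,0,0],
    [0,0,0],
    [0,0,0],
    [0,0,0],
    [0,0,0],
    [0,0,0],
    [0,0,0],
    [0,0,0],
    [0,0,0],
    [0,0,0],
    [0,0,0],
    [0,0,0]
  ]
}}

```text
time_s: 19.53
position: [0.5926, -0.3186, 0.1548]
tool_rot: [[0.771, 0.637, -0.001], [0.637, -0.771, 0.0], [-0.0, -0.001, -1.0]]
ft_force: [1.0, -0.3, -0.4]
grip_width: -0.0001
gripper_force: 0.0
```

Run:
```python
from h import *
im,P,s=cloud('wrist');cv2.imwrite('pics/w7.png',im[200:,150:480,::-1])
print(s['position'],s['ft_force'],s['grip_width'])
q=(P-s['position'])@np.array(s['tool_rot'])*1000
for u in (296,300,305,318,325):
    print(u,[(v,q[v,u].round(0).astype(int).tolist()) for v in range(252,340,6) if np.isfinite(q[v,u,0])])
```

```text
[ 0.59256123 -0.31857429  0.15479394] [ 0.96774508 -0.33407723 -0.41088496] -5.263025983821174e-05
296 [(252, [-34, -14, 143]), (258, [-39, -14, 139]), (264, [-39, -13, 124]), (270, [-58, -15, 153]), (276, [-66, -15, 155]), (282, [-73, -15, 156]), (288, [-80, -15, 155]), (294, [-87, -15, 155]), (300, [-93, -15, 154]), (306, [12, -5, -41]), (312, [12, -5, -47]), (318, [12, -5, -50]), (324, [12, -5, -55]), (330, [12, -4, -59]), (336, [13, -4, -64])]
300 [(252, [-34, -10, 143]), (258, [-38, -10, 137]), (264, [-38, -9, 122]), (270, [-58, -11, 155]), (276, [-65, -11, 155]), (282, [-72, -11, 154]), (288, [-80, -11, 156]), (294, [12, -4, -31]), (300, [12, -4, -37]), (306, [12, -3, -42]), (312, [12, -3, -46]), (318, [12, -3, -51]), (324, [12, -3, -55]), (330, [13, -3, -60]), (336, [13, -3, -64])]
305 [(252, [-34, -5, 144]), (258, [-39, -5, 138]), (264, [-38, -5, 123]), (270, [-59, -6, 155]), (276, [-65, -6, 155]), (282, [-72, -6, 155]), (288, [-79, -6, 154]), (294, [12, -2, -31]), (300, [13, -1, -38]), (306, [12, -1, -41]), (312, [12, -1, -46]), (318, [12, -1, -51]), (324, [12, -1, -55]), (330, [12, -1, -59]), (336, [11, -1, -61])]
318 [(252, [-34, 8, 144]), (258, [-38, 8, 138]), (264, [-38, 7, 122]), (270, [-59, 8, 156]), (276, [-66, 8, 157]), (282, [-72, 8, 154]), (288, [-79, 8, 155]), (294, [12, 4, -32]), (300, [12, 4, -36]), (306, [12, 4, -42]), (312, [12, 4, -47]), (318, [12, 4, -51]), (324, [12, 4, -56]), (330, [12, 4, -59]), (336, [11, 4, -62])]
325 [(252, [-34, 14, 144]), (258, [-38, 14, 138]), (264, [-39, 14, 124]), (270, [-59, 15, 155]), (276, [-66, 15, 156]), (282, [-72, 15, 155]), (288, [-79, 15, 154]), (294, [12, 7, -31]), (300, [12, 7, -36]), (306, [12, 7, -42]), (312, [12, 7, -46]), (318, [12, 7, -51]), (324, [12, 6, -56]), (330, [12, 6, -59]), (336, [13, 6, -64])]
```

View pics/w7.png

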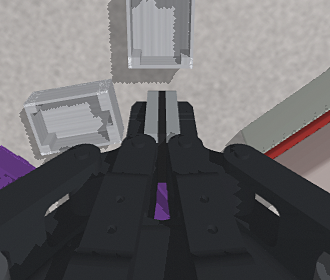

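The fingertips really end about 31 mm behind the reported TCP, so the first grasp passed just above the tray rim. I'll open, go deeper and watch the force.

Call:
{"method": "move_arm", "body": {
  "jaw": [8.5,8.5,8.5,8.5,8.5,8.5,8.5,8.5,8.5,8.5,8.5,8.5],
  "dp": [
    [0,0,0],
    [0,0,0],
    [0,0,0],
    [0,0,0],
    [0,0,1],
    [0,0,1.5],
    [0,0,2],
    [0,0,2],
    [0,0,2],
    [0,0,2],
    [0,0,2],
    [0,0,2]
  ],
  "turn": [
    [0,0,0],
    [0,0,0],
    [0,0,0],
    [0,0,0],
    [0,0,0],
    [0,0,0],
    [0,0,0],
    [0,0,0],
    [0,0,0],
    [0,0,0],
    [0,0,0],
    [0,0,0]
  ]
}}

```text
time_s: 20.58
position: [0.5921, -0.3183, 0.0081]
tool_rot: [[0.771, 0.637, -0.001], [0.637, -0.771, 0.001], [-0.001, -0.001, -1.0]]
ft_force: [-0.2, 0.0, -0.7]
grip_width: 0.0852
gripper_force: 0.0
```

Call:
{"method": "move_arm", "body": {
  "jaw": [8.5,8.5,8.5,8.5,8.5],
  "dp": [
    [0,0,0.7],
    [0,0,0.3],
    [0,0,0.3],
    [0,0,0.2],
    [0,0,0]
  ],
  "turn": [
    [0,0,0],
    [0,0,0],
    [0,0,0],
    [0,0,0],
    [0,0,0]
  ]
}}

```text
time_s: 21.0
position: [0.5927, -0.3187, -0.0046]
tool_rot: [[0.771, 0.637, 0.0], [0.637, -0.771, -0.0], [-0.0, 0.0, -1.0]]
ft_force: [0.1, -0.3, 0.2]
grip_width: 0.0849
gripper_force: 0.0
```

No contact, so the tips do sit higher than the TCP. I'll continue down and grip.

Call:
{"method": "move_arm", "body": {
  "jaw": [8.5,8.5,8.5,8.5,8.5],
  "dp": [
    [0,0,0.5],
    [0,0,0.5],
    [0,0,0.4],
    [0,0,0.3],
    [0,0,0]
  ],
  "turn": [
    [0,0,0],
    [0,0,0],
    [0,0,0],
    [0,0,0],
    [0,0,0]
  ]
}}

```text
time_s: 21.42
position: [0.5921, -0.3183, -0.0231]
tool_rot: [[0.771, 0.637, -0.002], [0.637, -0.771, 0.001], [-0.001, -0.002, -1.0]]
ft_force: [-0.0, -0.7, -0.2]
grip_width: 0.0851
gripper_force: 0.0
```

Call:
{"method": "move_arm", "body": {
  "jaw": [5,5,5,5,5,5,5,5,5,5],
  "force": 40,
  "dp": [
    [0,0,0],
    [0,0,0],
    [0,0,0],
    [0,0,0],
    [0,0,0],
    [0,0,0],
    [0,0,0],
    [0,0,0],
    [0,0,0],
    [0,0,0]
  ],
  "turn": [
    [0,0,0],
    [0,0,0],
    [0,0,0],
    [0,0,0],
    [0,0,0],
    [0,0,0],
    [0,0,0],
    [0,0,0],
    [0,0,0],
    [0,0,0]
  ]
}}

```text
time_s: 22.25
position: [0.5926, -0.3187, -0.0219]
tool_rot: [[0.771, 0.637, -0.0], [0.637, -0.771, -0.0], [-0.0, -0.0, -1.0]]
ft_force: [-0.0, 0.4, 5.6]
grip_width: 0.0592
gripper_force: 44.0
```

Call:
{"method": "move_arm", "body": {
  "jaw": [5,5,5,5,5,5,5,5,5,5,5,5],
  "dp": [
    [0,0,-1],
    [0,0,-2],
    [0,0,-3],
    [0,0,-3],
    [0,0,-3],
    [0,0,-3],
    [1.91,-2.3,0],
    [1.91,-2.3,0],
    [1.91,-2.3,0],
    [1.91,-2.3,0],
    [1.91,-2.3,0],
    [1.91,-2.3,0]
  ],
  "turn": [
    [0,0,0],
    [0,0,0],
    [0,0,0],
    [0,0,0],
    [0,0,0],
    [0,0,0],
    [0,0,0],
    [0,0,0],
    [0,0,0],
    [0,0,0],
    [0,0,0],
    [0,0,0]
  ]
}}

```text
time_s: 23.25
position: [0.5922, -0.1376, 0.1277]
tool_rot: [[0.771, 0.637, -0.002], [0.637, -0.771, 0.001], [-0.001, -0.002, -1.0]]
ft_force: [0.1, 0.4, -2.1]
grip_width: 0.0594
gripper_force: 43.6
```

Call:
{"method": "move_arm", "body": {
  "jaw": [5,5,5,5,5,5,5,5,5,5,5,5],
  "dp": [
    [1.91,-2.3,0],
    [1.91,-2.3,0],
    [1.91,-2.3,0],
    [1.91,-2.3,0],
    [1.91,-2.3,0],
    [1.91,-2.3,0],
    [1.91,-2.3,0],
    [1.91,-2.3,0],
    [0,0,0],
    [0,0,0],
    [0,0,0],
    [0,0,0]
  ],
  "turn": [
    [0,0,0],
    [0,0,0],
    [0,0,0],
    [0,0,0],
    [0,0,0],
    [0,0,0],
    [0,0,0],
    [0,0,0],
    [0,0,-0.121],
    [0,0,-0.121],
    [0,0,-0.121],
    [0,0,-0.121]
  ]
}}

```text
time_s: 24.25
position: [0.5929, 0.1003, 0.1277]
tool_rot: [[0.38, 0.925, -0.002], [0.925, -0.38, 0.0], [-0.001, -0.002, -1.0]]
ft_force: [-0.7, -0.5, -0.5]
grip_width: 0.0589
gripper_force: 43.7
```

Call:
{"method": "move_arm", "body": {
  "jaw": [5,5,5,5,5,5,5,5,5,5,5,5],
  "dp": [
    [0,0,0],
    [0,0,0],
    [0,0,0],
    [0,0,0],
    [0,0,0],
    [0,0,0],
    [0,0,0],
    [0,0,0],
    [0,0,0],
    [0,0,0],
    [0,0,0],
    [0,0,0]
  ],
  "turn": [
    [0,0,-0.121],
    [0,0,-0.121],
    [0,0,-0.121],
    [0,0,-0.121],
    [0,0,-0.121],
    [0,0,-0.121],
    [0,0,-0.121],
    [0,0,-0.121],
    [0,0,-0.121],
    [0,0,-0.121],
    [0,0,-0.121],
    [0,0,-0.121]
  ]
}}

```text
time_s: 25.25
position: [0.5929, 0.1, 0.1277]
tool_rot: [[-0.873, 0.487, -0.002], [0.487, 0.873, 0.0], [0.002, -0.001, -1.0]]
ft_force: [1.2, 0.8, -1.6]
grip_width: 0.0594
gripper_force: 43.7
```

Call:
{"method": "move_arm", "body": {
  "jaw": [5,5,5,5],
  "dp": [
    [0,0,0],
    [0,0,0],
    [0,0,0],
    [0,0,0]
  ],
  "turn": [
    [0,0,-0.121],
    [0,0,-0.121],
    [0,0,-0.121],
    [0,0,0]
  ]
}}

```text
time_s: 25.58
position: [0.593, 0.1, 0.1278]
tool_rot: [[-0.989, 0.147, -0.002], [0.147, 0.989, 0.0], [0.002, -0.0, -1.0]]
ft_force: [-0.1, 0.5, -1.4]
grip_width: 0.0596
gripper_force: 43.6
```

Run:
```python
from h import *
print(observe()['position'],observe()['grip_width'])
im,P,r=look((.508,.113),-8.7,top=.045,R=.075,tcp=.016)
cv2.imwrite('pics/w8.png',im[:,:,::-1])
r=rect(P,r[0],.068,.039,.051);print(r[:3],len(r[3]))
```

```text
[0.59300808 0.09998059 0.12779696] 0.0595621479978763Traceback (most recent call last):
  File "<stdin>", line 3, in <module>
  File "h.py", line 43, in look
    for _ in range(3): r=rect(P,r[0],.06,top-.006,top+.006)
                                ~^^^
TypeError: 'NoneType' object is not subscriptable
```

Run:
```python
from h import *
im,P,s=cloud('wrist')
cv2.imwrite('pics/w8.png',im[:,:,::-1])
for v in range(20,480,50):print([P[v,u].round(3).tolist() for u in(250,320,390)])
```

```text
[[0.431, 0.078, 0.0], [0.439, 0.13, 0.002], [0.447, 0.183, -0.001]]
[[0.472, 0.077, 0.045], [0.473, 0.125, 0.003], [0.481, 0.18, 0.0]]
[[0.501, 0.063, -0.001], [0.51, 0.12, 0.003], [0.518, 0.177, -0.0]]
[[0.541, 0.054, -0.0], [0.549, 0.114, 0.005], [0.559, 0.174, 0.001]]
[[0.585, 0.045, -0.001], [0.594, 0.108, -0.0], [0.604, 0.17, 0.001]]
[[0.559, 0.083, 0.182], [0.572, 0.107, 0.161], [0.566, 0.133, 0.183]]
[[0.589, 0.073, 0.165], [0.597, 0.103, 0.16], [0.587, 0.131, 0.182]]
[[0.609, 0.071, 0.174], [0.625, 0.099, 0.159], [0.604, 0.128, 0.19]]
[[0.627, 0.068, 0.182], [0.585, 0.103, 0.226], [0.582, 0.121, 0.231]]
[[0.574, 0.091, 0.247], [0.585, 0.103, 0.24], [0.579, 0.118, 0.246]]
```

View pics/w8.png

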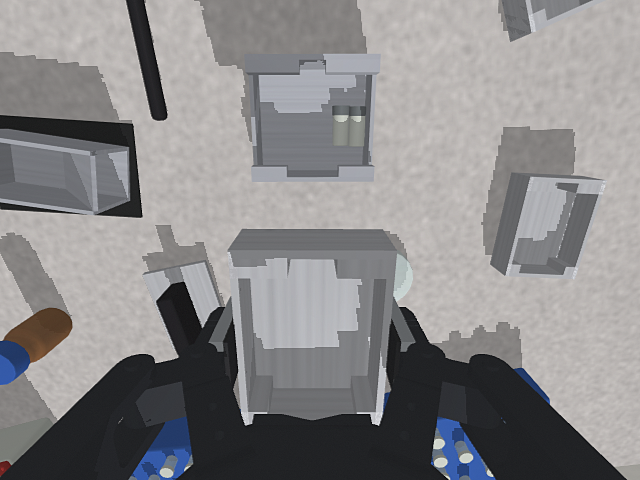

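The tub (250–375, 55–180) shows its wide notch at the bottom edge, the +x end, and holds both tubes at (348,125). The held tray is in line below it.

Run:
```python
from h import *
im,P,s=cloud('wrist')
for c,R,lo,hi in [((.508,.113),.09,.041,.05),((.593,.1),.07,.176,.19)]:
    r=rect(P,c,R,lo,hi)
    if r is None: print('none',np.nansum((P[...,2]>lo)&(P[...,2]<hi)));continue
    q=r[3];print(r[0].round(4),round(r[1],2),np.round(r[2],1),len(q),q[:,2].mean(),s['position'])
    if c[0]<.55: print('tub');delta(s,[*r[0],.04],171.3); print(notch(P,r[0],-8.7,84,.045))
    else: np.save('held.npy',q)
```

```text
[0.5106 0.1142] 81.77 [105.3  99.3] 3681 nan [0.59316362 0.09998466 0.12782935]
tub
shift cm [8.36 0.12 8.8 ] turn z -0.004 yaw now 171.1
[40, 20]
[0.6891 0.1199] 157.35 [225.2 185. ] 10350 nan [0.59316362 0.09998466 0.12782935]
```

```bash
sed -i "s/    k=np.ones.*$/    k=np.ones((3,3),np.uint8); m=m\&(cv2.morphologyEx(m.astype(np.uint8),cv2.MORPH_OPEN,k)>0) if m.sum()>3000 else m/" h.py
python3 - <<'E'
from h import *
im,P,s=cloud('wrist')
for c,R,lo,hi in [((.508,.113),.09,.041,.05),((.593,.1),.06,.176,.19)]:
    r=rect(P,c,R,lo,hi);q=r[3];print(r[0].round(4),round(r[1],2),np.round(r[2],1),len(q),q[:,2].mean(),s['position'])
    if c[0]<.55: print('tub');delta(s,[*r[0],.016],r[1]+90); print(notch(P,r[0],r[1]-90,84,.045))
E
```

```text
[0.51   0.1131] 81.42 [90.2 84.5] 3656 0.04489987131004444 [0.59324045 0.09996795 0.12783081]
tub
shift cm [8.41e+00 1.00e-02 1.12e+01] turn z -0.006 yaw now 171.1
[38, 18]
[0.5945 0.0997] 80.67 [86.9 82.3] 10198 0.1820724684047904 [0.59324045 0.09996795 0.12783081]
```

Call:
{"method": "move_arm", "body": {
  "jaw": [5,5,5,5,5,5,5,5,5,5,5,5],
  "dp": [
    [2.1,0,0],
    [2.1,0,0],
    [2.1,0,0],
    [2.1,0,0],
    [0,0,0],
    [0,0,2],
    [0,0,2],
    [0,0,2],
    [0,0,2],
    [0,0,1],
    [0,0,0.9],
    [0,0,0]
  ],
  "turn": [
    [0,0,-0.006],
    [0,0,0],
    [0,0,0],
    [0,0,0],
    [0,0,0],
    [0,0,0],
    [0,0,0],
    [0,0,0],
    [0,0,0],
    [0,0,0],
    [0,0,0],
    [0,0,0]
  ]
}}

```text
time_s: 26.78
position: [0.5099, 0.1122, 0.0276]
tool_rot: [[-0.989, 0.147, -0.003], [0.147, 0.989, 0.0], [0.003, -0.0, -1.0]]
ft_force: [-0.8, -0.8, -1.6]
grip_width: 0.0591
gripper_force: 43.7
```

Run:
```python
from h import *
s=observe();print(s['position'],s['ft_force']);delta(s,[.51,.1131,.0165],171.4)
```

```text
[0.5099398  0.11224837 0.02757466] [-0.83378118 -0.76338974 -1.57802183]
shift cm [0.   0.09 1.11] turn z 0.003 yaw now 171.6
```

Call:
{"method": "move_arm", "body": {
  "jaw": [5,5,5,5,5,5],
  "dp": [
    [0,0.08,0.2],
    [0,0,0.3],
    [0,0,0.3],
    [0,0,0.2],
    [0,0,0.1],
    [0,0,0]
  ],
  "turn": [
    [0,0,0],
    [0,0,0],
    [0,0,0],
    [0,0,0],
    [0,0,0],
    [0,0,0]
  ]
}}

```text
time_s: 27.28
position: [0.5098, 0.1134, 0.0194]
tool_rot: [[-0.989, 0.145, -0.001], [0.145, 0.989, 0.0], [0.001, 0.0, -1.0]]
ft_force: [-8.4, 0.9, 12.8]
grip_width: 0.0592
gripper_force: 46.6
```

Call:
{"method": "move_arm", "body": {
  "jaw": [5,5,5,5,5,5],
  "dp": [
    [0.1,0,0],
    [0.1,0,0],
    [0,0,0.1],
    [0,0,0.1],
    [0,0,0],
    [0,0,0]
  ],
  "turn": [
    [0,0,0],
    [0,0,0],
    [0,0,0],
    [0,0,0],
    [0,0,0],
    [0,0,0]
  ]
}}

```text
time_s: 27.78
position: [0.5097, 0.1134, 0.0189]
tool_rot: [[-0.989, 0.145, 0.004], [0.145, 0.989, -0.0], [-0.004, 0.001, -1.0]]
ft_force: [-7.1, -0.3, 25.4]
grip_width: 0.0596
gripper_force: 48.2
```

Call:
{"method": "move_arm", "body": {
  "jaw": [7.2,7.2,7.2,7.2,7.2,7.2,7.2,7.2,8.5,8.5,8.5,8.5],
  "dp": [
    [0,0,0],
    [0,0,0],
    [0,0,0],
    [0,0,0],
    [0,0,0],
    [0,0,-1],
    [0,0,-2],
    [0,0,-3],
    [0,0,-3],
    [0,0,-2],
    [0,0,-2],
    [0,0,0]
  ],
  "turn": [
    [0,0,0],
    [0,0,0],
    [0,0,0],
    [0,0,0],
    [0,0,0],
    [0,0,0],
    [0,0,0],
    [0,0,0],
    [0,0,0],
    [0,0,0],
    [0,0,0],
    [0,0,0]
  ]
}}

```text
time_s: 28.78
position: [0.5102, 0.1135, 0.1504]
tool_rot: [[-0.989, 0.145, 0.007], [0.145, 0.989, 0.0], [-0.006, 0.001, -1.0]]
ft_force: [0.1, 0.4, -0.1]
grip_width: 0.0853
gripper_force: 0.0
```

```bash
cat >> h.py <<'E'
def seat(top,xy=(.51,.113),wide=.007,save=None):
    "tilt and height of the rim of the piece on the stack, and its pose"
    im,P,s=cloud('wrist')
    if save:cv2.imwrite(save,im[:,:,::-1])
    r=rect(P,xy,.06,top-.005,top+.01)
    q=r[3];A=np.c_[q[:,:2]-r[0],np.ones(len(q))];k=np.linalg.lstsq(A,q[:,2],rcond=None)[0]
    t=np.radians(-8.6);e=np.array([np.cos(t),np.sin(t)]);n=np.array([-e[1],e[0]])
    a=r[1]
    while abs((a+8.6+180)%360-180)>60:a+=90
    X=(q[:,:2]-r[0])@e;Y=(q[:,:2]-r[0])@n
    co=[np.median(q[(sx*X>.03)&(sy*Y>.02),2]).round(4) for sx in(1,-1) for sy in(1,-1)]
    print('centre',r[0].round(4),'yaw',round((a+180)%360-180,1),'size',np.round(r[2],1),'z mid',k[2].round(4),'slope mm/84 along x,y',(k[:2]@e*84).round(2),(k[:2]@n*84).round(2),'corners',co,'notch',notch(P,r[0],a,84,top))
    b=rect(P,xy,.075,.041,.049);print('tub',b[0].round(4),np.round(b[2],1)) if b else 0
    delta(s,[*r[0],.1],a+180)
E
python3 - <<'E'
from h import *
seat(.071)
E
```

```text
centre [0.5111 0.1132] yaw -8.5 size [84.1 60.1] z mid 0.0735 slope mm/84 along x,y 5.44 -0.02 corners [np.float64(0.0777), np.float64(0.0777), np.float64(0.0713), np.float64(0.0714)] notch [38, 18]
tub [0.5097 0.1134] [89.8 84.1]
shift cm [-0.07 -0.02  5.04] turn z 0.002 yaw now 171.7
```

The −x end is home and the +x end is 6.5 mm proud, because the tray sits about 1.5 mm too far toward +x. I'll regrip lightly, ease it toward −x and press.

Call:
{"method": "move_arm", "body": {
  "jaw": [8,8,8,8,8,8,8,8,8,8,8,8],
  "dp": [
    [0,0,0],
    [0,0,2],
    [0,0,2],
    [0,0,2],
    [0,0,2],
    [0,0,2],
    [0,0,1.5],
    [0,0,1],
    [0,0,0.6],
    [0,0,0],
    [0,0,0],
    [0,0,0]
  ],
  "turn": [
    [0,0.006,0],
    [0,0,0],
    [0,0,0],
    [0,0,0],
    [0,0,0],
    [0,0,0],
    [0,0,0],
    [0,0,0],
    [0,0,0],
    [0,0,0],
    [0,0,0],
    [0,0,0]
  ]
}}

```text
time_s: 29.83
position: [0.5081, 0.1136, 0.0157]
tool_rot: [[-0.989, 0.145, -0.006], [0.145, 0.989, 0.001], [0.006, 0.0, -1.0]]
ft_force: [-0.2, -0.2, 0.2]
grip_width: 0.0801
gripper_force: 0.0
```

Call:
{"method": "move_arm", "body": {
  "jaw": [5,5,5,5,5,5,5,5],
  "force": 25,
  "dp": [
    [0,0,0],
    [0,0,0],
    [0,0,0],
    [0,0,0],
    [0,0,0],
    [0,0,0],
    [0,0,0],
    [0,0,0]
  ],
  "turn": [
    [0,0,0],
    [0,0,0],
    [0,0,0],
    [0,0,0],
    [0,0,0],
    [0,0,0],
    [0,0,0],
    [0,0,0]
  ]
}}

```text
time_s: 30.5
position: [0.508, 0.1136, 0.0157]
tool_rot: [[-0.989, 0.145, -0.006], [0.145, 0.989, 0.001], [0.006, 0.0, -1.0]]
ft_force: [-0.6, -0.8, 7.4]
grip_width: 0.0599
gripper_force: 26.9
```

Call:
{"method": "move_arm", "body": {
  "jaw": [5,5,5,5,5,5,5,5],
  "dp": [
    [0,0,-0.1],
    [0.1,0,0],
    [0.1,0,0],
    [0,0,0.1],
    [0,0,0.1],
    [0,0,0.1],
    [0,0,0],
    [0,0,0]
  ],
  "turn": [
    [0,0,0],
    [0,0,0],
    [0,0,0],
    [0,0,0],
    [0,0,0],
    [0,0,0],
    [0,0,0],
    [0,0,0]
  ]
}}

```text
time_s: 31.17
position: [0.5063, 0.1138, 0.0135]
tool_rot: [[-0.989, 0.145, -0.005], [0.145, 0.989, 0.001], [0.005, 0.0, -1.0]]
ft_force: [0.6, -1.1, 5.1]
grip_width: 0.0599
gripper_force: 28.2
```

Call:
{"method": "move_arm", "body": {
  "jaw": [7.2,7.2,7.2,7.2,7.2,7.2,7.2,7.2,8.5,8.5,8.5,8.5],
  "dp": [
    [0,0,0],
    [0,0,0],
    [0,0,0],
    [0,0,0],
    [0,0,0],
    [0,0,-1],
    [0,0,-2],
    [0,0,-3],
    [0,0,-3],
    [0,0,-2],
    [0,0,-2.5],
    [0,0,0]
  ],
  "turn": [
    [0,0,0],
    [0,0,0],
    [0,0,0],
    [0,0,0],
    [0,0,0],
    [0,0,0],
    [0,0,0],
    [0,0,0],
    [0,0,0],
    [0,0,0],
    [0,0,0],
    [0,-0.005,0]
  ]
}}

```text
time_s: 32.17
position: [0.5086, 0.1137, 0.1532]
tool_rot: [[-0.989, 0.145, 0.007], [0.145, 0.989, 0.0], [-0.007, 0.001, -1.0]]
ft_force: [1.3, 0.2, 1.1]
grip_width: 0.085
gripper_force: 0.0
```

Run:
```python
from h import *
seat(.071)
```

```text
centre [0.5109 0.1132] yaw -8.4 size [84.9 60.2] z mid 0.0706 slope mm/84 along x,y -0.42 0.07 corners [np.float64(0.0709), np.float64(0.0709), np.float64(0.071), np.float64(0.0709)] notch [38, 18]
tub [0.5101 0.1133] [90.  84.5]
shift cm [-0.2  -0.03  5.32] turn z 0.001 yaw now 171.7
```

Tray 1 is home, with all four rim corners at 71 mm. Next is the tray at (.427,.288).

Call:
{"method": "move_arm", "body": {
  "jaw": [8.5,8.5,8.5,8.5,8.5,8.5,8.5,8.5,8.5,8.5,8.5,8.5],
  "dp": [
    [1.75,2.67,0],
    [1.75,2.67,0],
    [1.75,2.67,0],
    [1.75,2.67,0],
    [1.75,2.67,0],
    [1.75,2.67,0],
    [0,0,0],
    [0,0,0],
    [0,0,0],
    [0,0,0],
    [0,0,0],
    [0,0,0]
  ],
  "turn": [
    [0,0,0],
    [0,0,0],
    [0,0,0],
    [0,0,0],
    [0,0,0],
    [0,0,0],
    [0,0,-0.12],
    [0,0,-0.12],
    [0,0,-0.12],
    [0,0,-0.027],
    [0,0,0],
    [0,0,0]
  ]
}}

```text
time_s: 33.22
position: [0.4256, 0.2873, 0.1478]
tool_rot: [[-0.971, -0.237, -0.003], [-0.238, 0.971, 0.0], [0.003, 0.001, -1.0]]
ft_force: [0.6, 0.7, 0.0]
grip_width: 0.0848
gripper_force: 0.0
```

Run:
```python
from h import *
print(np.array(observe()['tool_rot']).round(3)[2])
im,P,r=look((.4274,.2877),13.9,tcp=-.022)
```

```text
[ 0.003  0.001 -1.   ]
centre [0.4289 0.2878] yaw 14.0 size [85.  60.2] z 0.0325 notch +x,-x [38, 18]
shift cm [-0.38 -0.05 16.98] turn z -0.005 yaw now -166.3
```

Call:
{"method": "move_arm", "body": {
  "jaw": [8.5,8.5,8.5,8.5,8.5,8.5,8.5,8.5,8.5,8.5,8.5,8.5],
  "dp": [
    [-0.38,-0.05,0],
    [0,0,2.4],
    [0,0,2.4],
    [0,0,2.4],
    [0,0,2.4],
    [0,0,2.4],
    [0,0,2.4],
    [0,0,1.2],
    [0,0,0.8],
    [0,0,0.5],
    [0,0,0],
    [0,0,0]
  ],
  "turn": [
    [0,0,-0.005],
    [0,0,0],
    [0,0,0],
    [0,0,0],
    [0,0,0],
    [0,0,0],
    [0,0,0],
    [0,0,0],
    [0,0,0],
    [0,0,0],
    [0,0,0],
    [0,0,0]
  ]
}}

```text
time_s: 34.27
position: [0.4299, 0.2881, -0.0202]
tool_rot: [[-0.97, -0.244, -0.001], [-0.244, 0.97, 0.001], [0.001, 0.001, -1.0]]
ft_force: [-0.7, -0.3, 0.3]
grip_width: 0.0855
gripper_force: 0.0
```

Call:
{"method": "move_arm", "body": {
  "jaw": [5,5,5,5,5,5,5,5,5,5],
  "force": 40,
  "dp": [
    [0,0,0],
    [0,0,0],
    [0,0,0],
    [0,0,0],
    [0,0,0],
    [0,0,0],
    [0,0,0],
    [0,0,0],
    [0,0,0],
    [0,0,0]
  ],
  "turn": [
    [0,0,0],
    [0,0,0],
    [0,0,0],
    [0,0,0],
    [0,0,0],
    [0,0,0],
    [0,0,0],
    [0,0,0],
    [0,0,0],
    [0,0,0]
  ]
}}

```text
time_s: 35.1
position: [0.4299, 0.2881, -0.0198]
tool_rot: [[-0.97, -0.244, -0.0], [-0.244, 0.97, 0.001], [-0.0, 0.001, -1.0]]
ft_force: [-1.4, 0.5, 6.5]
grip_width: 0.0593
gripper_force: 42.9
```

Call:
{"method": "move_arm", "body": {
  "jaw": [5,5,5,5,5,5,5,5,5,5,5,5],
  "dp": [
    [0,0,-1],
    [0,0,-2],
    [0,0,-3],
    [0,0,-3],
    [0,0,-3],
    [0,0,-3],
    [-0.53,-2.71,0],
    [-0.53,-2.71,0],
    [-0.53,-2.71,0],
    [-0.53,-2.71,0],
    [-0.53,-2.71,0],
    [-0.53,-2.71,0]
  ],
  "turn": [
    [0,0,0],
    [0,0,0],
    [0,0,0],
    [0,0,0],
    [0,0,0],
    [0,0,0],
    [0,0,0],
    [0,0,0],
    [0,0,0],
    [0,0,0],
    [0,0,0],
    [0,0,0]
  ]
}}

```text
time_s: 36.1
position: [0.5003, 0.1367, 0.1298]
tool_rot: [[-0.97, -0.244, -0.002], [-0.244, 0.97, 0.001], [0.001, 0.001, -1.0]]
ft_force: [1.2, 0.8, -1.5]
grip_width: 0.0595
gripper_force: 44.0
```

Call:
{"method": "move_arm", "body": {
  "jaw": [5,5,5,5,5,5,5,5,5,5,5],
  "dp": [
    [-0.53,-2.71,0],
    [0,0,0],
    [0,0,0],
    [0,0,0],
    [0,0,0],
    [0,0,1],
    [0,0,2],
    [0,0,2],
    [0,0,1.5],
    [0,0,0],
    [0,0,0]
  ],
  "turn": [
    [0,0,0],
    [0,0,0.12],
    [0,0,0.12],
    [0,0,0.12],
    [0,0,0.034],
    [0,0,0],
    [0,0,0],
    [0,0,0],
    [0,0,0],
    [0,0,0],
    [0,0,0]
  ]
}}

```text
time_s: 37.02
position: [0.5116, 0.113, 0.0644]
tool_rot: [[-0.989, 0.147, -0.003], [0.147, 0.989, 0.001], [0.003, 0.0, -1.0]]
ft_force: [0.8, 0.6, -1.0]
grip_width: 0.0592
gripper_force: 43.9
```

Run:
```python
from h import *
s=observe();delta(s,[.5119,.1132,.044],171.5)
```

```text
shift cm [-0.03  0.02  2.03] turn z 0.001 yaw now 171.5
```

Call:
{"method": "move_arm", "body": {
  "jaw": [5,5,5,5,5,5,5,5,5],
  "dp": [
    [0,0,0.5],
    [0,0,0.4],
    [0,0,0.3],
    [0,0,0.2],
    [0,0,0.2],
    [0,0,0.2],
    [0,0,0.2],
    [0,0,0],
    [0,0,0]
  ],
  "turn": [
    [0,0,0],
    [0,0,0],
    [0,0,0],
    [0,0,0],
    [0,0,0],
    [0,0,0],
    [0,0,0],
    [0,0,0],
    [0,0,0]
  ]
}}

```text
time_s: 37.77
position: [0.5119, 0.113, 0.0442]
tool_rot: [[-0.989, 0.147, -0.001], [0.147, 0.989, 0.0], [0.001, 0.0, -1.0]]
ft_force: [-0.3, -0.7, 1.7]
grip_width: 0.0592
gripper_force: 44.4
```

Little force and right at the expected height. I'll press slightly, release and check.

Call:
{"method": "move_arm", "body": {
  "jaw": [5,5,7,7,7,7,7,7,7,8.5,8.5,8.5],
  "dp": [
    [0,0,0.1],
    [0,0,0],
    [0,0,0],
    [0,0,0],
    [0,0,0],
    [0,0,-1],
    [0,0,-2],
    [0,0,-3],
    [0,0,-3],
    [0,0,-2],
    [0,0,0],
    [0,0,0]
  ],
  "turn": [
    [0,0,0],
    [0,0,0],
    [0,0,0],
    [0,0,0],
    [0,0,0],
    [0,0,0],
    [0,0,0],
    [0,0,0],
    [0,0,0],
    [0,0,0],
    [0,0,0],
    [0,0,0]
  ]
}}

```text
time_s: 38.77
position: [0.5123, 0.113, 0.1535]
tool_rot: [[-0.989, 0.147, -0.0], [0.147, 0.989, 0.0], [0.0, 0.0, -1.0]]
ft_force: [0.6, -0.2, -0.7]
grip_width: 0.0851
gripper_force: 0.0
```

Run:
```python
from h import *
seat(.097)
delta(observe(),[.6207,.294,.155],167.7)
```

```text
centre [0.5109 0.1131] yaw -8.4 size [85.  60.2] z mid 0.0966 slope mm/84 along x,y -0.51 0.19 corners [np.float64(0.097), np.float64(0.0968), np.float64(0.097), np.float64(0.0969)] notch [38, 18]
tub [0.5101 0.1134] [89.9 84.5]
shift cm [ 0.14 -0.01  5.35] turn z -0.002 yaw now 171.5
shift cm [-8.11 19.52 -0.28] turn z 0.067 yaw now 171.5
```

Tray 2 is home with the rim at 97 mm. Next is the tray at (.621,.294).

Call:
{"method": "move_arm", "body": {
  "jaw": [8.5,8.5,8.5,8.5,8.5,8.5,8.5,8.5,8.5,8.5,8.5,8.5],
  "dp": [
    [-1.01,2.44,0],
    [-1.01,2.44,0],
    [-1.01,2.44,0],
    [-1.01,2.44,0],
    [-1.01,2.44,0],
    [-1.01,2.44,0],
    [-1.01,2.44,0],
    [-1.01,2.44,0],
    [0,0,0],
    [0,0,0],
    [0,0,0],
    [0,0,0]
  ],
  "turn": [
    [0,0,0],
    [0,0,0],
    [0,0,0],
    [0,0,0],
    [0,0,0],
    [0,0,0],
    [0,0,0],
    [0,0,0],
    [0,0,0.067],
    [0,0,0],
    [0,0,0],
    [0,0,0]
  ]
}}

```text
time_s: 39.82
position: [0.6203, 0.2934, 0.152]
tool_rot: [[-0.977, 0.212, -0.003], [0.212, 0.977, -0.0], [0.003, -0.001, -1.0]]
ft_force: [-0.9, -0.4, -0.1]
grip_width: 0.0849
gripper_force: 0.0
```

Run:
```python
from h import *
im,P,r=look((.6207,.294),-12.3,tcp=-.021)
```

```text
centre [0.6224 0.2939] yaw -11.4 size [84.7 60.1] z 0.0325 notch +x,-x [38, 18]
shift cm [-0.26  0.11 17.3 ] turn z -0.015 yaw now 167.7
```

Call:
{"method": "move_arm", "body": {
  "jaw": [8.5,8.5,8.5,8.5,8.5,8.5,8.5,8.5,8.5,8.5,8.5,8.5],
  "dp": [
    [-0.2,0.08,0],
    [0,0,2.4],
    [0,0,2.4],
    [0,0,2.4],
    [0,0,2.4],
    [0,0,2.4],
    [0,0,2.4],
    [0,0,1.5],
    [0,0,0.9],
    [0,0,0.4],
    [0,0,0],
    [0,0,0]
  ],
  "turn": [
    [0,0,-0.015],
    [0,0,0],
    [0,0,0],
    [0,0,0],
    [0,0,0],
    [0,0,0],
    [0,0,0],
    [0,0,0],
    [0,0,0],
    [0,0,0],
    [0,0,0],
    [0,0,0]
  ]
}}

```text
time_s: 40.87
position: [0.6231, 0.2946, -0.018]
tool_rot: [[-0.98, 0.198, -0.0], [0.198, 0.98, 0.001], [0.0, 0.001, -1.0]]
ft_force: [1.1, -0.0, -0.0]
grip_width: 0.0848
gripper_force: 0.0
```

Call:
{"method": "move_arm", "body": {
  "jaw": [5,5,5,5,5,5,5,5,5,5],
  "force": 40,
  "dp": [
    [0,0,0],
    [0,0,0],
    [0,0,0],
    [0,0,0],
    [0,0,0],
    [0,0,0],
    [0,0,0],
    [0,0,0],
    [0,0,0],
    [0,0,0]
  ],
  "turn": [
    [0,0,0],
    [0,0,0],
    [0,0,0],
    [0,0,0],
    [0,0,0],
    [0,0,0],
    [0,0,0],
    [0,0,0],
    [0,0,0],
    [0,0,0]
  ]
}}

```text
time_s: 41.7
position: [0.623, 0.2947, -0.0179]
tool_rot: [[-0.98, 0.198, -0.0], [0.198, 0.98, 0.001], [0.0, 0.001, -1.0]]
ft_force: [-1.0, -0.9, 5.5]
grip_width: 0.0595
gripper_force: 43.4
```

Run:
```python
from h import *
s=observe();R=np.array(s['tool_rot']);o=(R.T@(np.array([.6224,.2939,0])-s['position']))[0]
print('tray ahead of TCP in tool x mm',o*1000)
t=np.array([.5109,.1131])-o*np.array([-.989,.147])
delta(s,[*t,.155],171.5);print(t,.09+s['position'][2])
```

```text
tray ahead of TCP in tool x mm 0.4155407960433903
shift cm [  7.35 -20.   -17.3 ] turn z -0.051 yaw now 168.6
[0.51131097 0.11303892] 0.07213155857063708
```

Call:
{"method": "move_arm", "body": {
  "jaw": [5,5,5,5,5,5,5,5,5,5,5,5],
  "dp": [
    [0,0,-1.3],
    [0,0,-2.5],
    [0,0,-3],
    [0,0,-3.5],
    [0,0,-4],
    [0,0,-3],
    [0.92,-2.5,0],
    [0.92,-2.5,0],
    [0.92,-2.5,0],
    [0.92,-2.5,0],
    [0.92,-2.5,0],
    [0.92,-2.5,0]
  ],
  "turn": [
    [0,0,0],
    [0,0,0],
    [0,0,0],
    [0,0,0],
    [0,0,0],
    [0,0,0],
    [0,0,0],
    [0,0,0],
    [0,0,0],
    [0,0,0],
    [0,0,0],
    [0,0,0]
  ]
}}

```text
time_s: 42.7
position: [0.5379, 0.1574, 0.1547]
tool_rot: [[-0.98, 0.198, -0.002], [0.198, 0.98, 0.0], [0.002, 0.0, -1.0]]
ft_force: [0.2, -1.0, -1.7]
grip_width: 0.0593
gripper_force: 43.8
```

Call:
{"method": "move_arm", "body": {
  "jaw": [5,5,5,5,5,5,5,5,5],
  "dp": [
    [0.92,-2.5,0],
    [0.92,-2.5,0],
    [0,0,0],
    [0,0,1],
    [0,0,2],
    [0,0,2],
    [0,0,1],
    [0,0,0],
    [0,0,0]
  ],
  "turn": [
    [0,0,0],
    [0,0,0],
    [0,0,-0.051],
    [0,0,0],
    [0,0,0],
    [0,0,0],
    [0,0,0],
    [0,0,0],
    [0,0,0]
  ]
}}

```text
time_s: 43.45
position: [0.5108, 0.1131, 0.0945]
tool_rot: [[-0.989, 0.148, -0.002], [0.148, 0.989, 0.0], [0.002, 0.0, -1.0]]
ft_force: [0.6, -0.2, -0.4]
grip_width: 0.0594
gripper_force: 43.8
```

Run:
```python
from h import *
s=observe();delta(s,[.5113,.113,.0721],171.5);print(s['grip_width'])
```

```text
shift cm [-0.05 -0.    2.24] turn z -0.0 yaw now 171.5
0.05943199681239217
```

Call:
{"method": "move_arm", "body": {
  "jaw": [5,5,5,5,5,5,5,5,5],
  "dp": [
    [-0.03,0,0.6],
    [0,0,0.5],
    [0,0,0.3],
    [0,0,0.2],
    [0,0,0.2],
    [0,0,0.2],
    [0,0,0.2],
    [0,0,0],
    [0,0,0]
  ],
  "turn": [
    [0,0,0],
    [0,0,0],
    [0,0,0],
    [0,0,0],
    [0,0,0],
    [0,0,0],
    [0,0,0],
    [0,0,0],
    [0,0,0]
  ]
}}

```text
time_s: 44.2
position: [0.5113, 0.1131, 0.0722]
tool_rot: [[-0.989, 0.148, -0.001], [0.148, 0.989, 0.001], [0.001, 0.0, -1.0]]
ft_force: [-0.6, -0.5, 1.9]
grip_width: 0.0593
gripper_force: 44.1
```

Call:
{"method": "move_arm", "body": {
  "jaw": [5,5,7,7,7,7,7,7,7,8.5,8.5,8.5],
  "dp": [
    [0,0,0.1],
    [0,0,0],
    [0,0,0],
    [0,0,0],
    [0,0,0],
    [0,0,-1],
    [0,0,-2],
    [0,0,-3],
    [0,0,-3],
    [0,0,-2],
    [0,0,0],
    [0,0,0]
  ],
  "turn": [
    [0,0,0],
    [0,0,0],
    [0,0,0],
    [0,0,0],
    [0,0,0],
    [0,0,0],
    [0,0,0],
    [0,0,0],
    [0,0,0],
    [0,0,0],
    [0,0,0],
    [0,0,0]
  ]
}}

```text
time_s: 45.2
position: [0.5116, 0.113, 0.1815]
tool_rot: [[-0.989, 0.148, -0.0], [0.148, 0.989, 0.0], [0.0, 0.0, -1.0]]
ft_force: [-0.8, 0.2, -0.4]
grip_width: 0.0853
gripper_force: 0.0
```

Run:
```python
from h import *
seat(.123)
delta(observe(),[.4573,-.3164,.155],-39.9)
```

```text
centre [0.5108 0.1132] yaw -8.5 size [84.2 60.1] z mid 0.1225 slope mm/84 along x,y -0.47 0.07 corners [np.float64(0.1229), np.float64(0.1229), np.float64(0.1229), np.float64(0.1229)] notch [38, 16]
tub [0.5101 0.1133] [90.2 84.6]
shift cm [0.08 0.01 8.15] turn z 0.0 yaw now 171.5
shift cm [ -1.06 -43.26   2.53] turn z -2.594 yaw now 171.5
```

Tray 3 is home with the rim at 123 mm. I'm going to the last tray at (.457,−.316).

Call:
{"method": "move_arm", "body": {
  "jaw": [8.5,8.5,8.5,8.5,8.5,8.5,8.5,8.5,8.5,8.5,8.5,8.5],
  "dp": [
    [-0.08,-3.6,0],
    [-0.08,-3.6,0],
    [-0.08,-3.6,0.3],
    [-0.08,-3.6,0.3],
    [-0.08,-3.6,0.3],
    [-0.08,-3.6,0.3],
    [-0.08,-3.6,0.3],
    [-0.08,-3.6,0.3],
    [-0.1,-3.6,0.3],
    [-0.1,-3.6,0.3],
    [-0.1,-3.6,0],
    [-0.1,-3.6,0]
  ],
  "turn": [
    [0,0,0],
    [0,0,0],
    [0,0,0],
    [0,0,0],
    [0,0,0],
    [0,0,0],
    [0,0,0],
    [0,0,0],
    [0,0,0],
    [0,0,0],
    [0,0,0],
    [0,0,0]
  ]
}}

```text
time_s: 46.25
position: [0.4564, -0.317, 0.155]
tool_rot: [[-0.989, 0.149, -0.004], [0.149, 0.989, 0.003], [0.005, 0.002, -1.0]]
ft_force: [1.1, 0.5, 0.2]
grip_width: 0.0849
gripper_force: 0.0
```

Call:
{"method": "move_arm", "body": {
  "jaw": [8.5,8.5,8.5,8.5,8.5,8.5,8.5,8.5,8.5,8.5,8.5,8.5],
  "dp": [
    [0,0,0],
    [0,0,0],
    [0,0,0],
    [0,0,0],
    [0,0,0],
    [0,0,0],
    [0,0,0],
    [0,0,0],
    [0,0,0],
    [0,0,0],
    [0,0,0],
    [0,0,0]
  ],
  "turn": [
    [0,0,0.12],
    [0,0,0.12],
    [0,0,0.12],
    [0,0,0.12],
    [0,0,0.12],
    [0,0,0.12],
    [0,0,0.12],
    [0,0,0.12],
    [0,0,0.12],
    [0,0,0.12],
    [0,0,0.12],
    [0,0,0.12]
  ]
}}

```text
time_s: 47.25
position: [0.457, -0.3153, 0.1551]
tool_rot: [[0.024, 1.0, -0.004], [1.0, -0.024, 0.003], [0.003, -0.004, -1.0]]
ft_force: [0.8, -0.2, -0.2]
grip_width: 0.0846
gripper_force: 0.0
```

Call:
{"method": "move_arm", "body": {
  "jaw": [8.5,8.5,8.5,8.5,8.5,8.5,8.5,8.5,8.5,8.5,8.5,8.5],
  "dp": [
    [0,0,0],
    [0,0,0],
    [0,0,0],
    [0,0,0],
    [0,0,0],
    [0,0,0],
    [0,0,0],
    [0,0,0],
    [0,0,0],
    [0,0,0],
    [0,0,0],
    [0,0,0]
  ],
  "turn": [
    [0,0,0.12],
    [0,0,0.12],
    [0,0,0.12],
    [0,0,0.12],
    [0,0,0.12],
    [0,0,0.12],
    [0,0,0.12],
    [0,0,0.12],
    [0,0,0.12],
    [0,0,0.12],
    [0,0,0.12],
    [0,0,0.12]
  ]
}}

```text
time_s: 48.25
position: [0.457, -0.3153, 0.1551]
tool_rot: [[0.994, 0.107, -0.004], [0.107, -0.994, 0.003], [-0.004, -0.003, -1.0]]
ft_force: [-0.1, -0.2, -0.1]
grip_width: 0.0849
gripper_force: 0.0
```

Call:
{"method": "move_arm", "body": {
  "jaw": [8.5,8.5,8.5,8.5,8.5,8.5,8.5,8.5,8.5,8.5],
  "dp": [
    [0,0,0],
    [0,0,0],
    [0,0,0],
    [0,0,0],
    [0,0,0],
    [0,0,0],
    [0,0,0],
    [0,0,0],
    [0,0,0],
    [0,0,0]
  ],
  "turn": [
    [0,0,0.12],
    [0,0,0.12],
    [0,0,0.12],
    [0,0,0.12],
    [0,0,0.12],
    [0,0,0.12],
    [0,0,0.09],
    [0,0,0],
    [0,0,0],
    [0,0,0]
  ]
}}

```text
time_s: 49.08
position: [0.4573, -0.3156, 0.1561]
tool_rot: [[0.768, -0.64, -0.003], [-0.64, -0.768, 0.002], [-0.003, 0.001, -1.0]]
ft_force: [0.7, 0.0, 0.3]
grip_width: 0.085
gripper_force: 0.0
```

Run:
```python
from h import *
im,P,r=look((.4573,-.3164),140.1,tcp=-.02)
print(np.round(observe()['q'],0))
```

```text
centre [ 0.459  -0.3166] yaw 140.3 size [84.5 60.2] z 0.0326 notch +x,-x [38, 18]
shift cm [ 0.26 -0.05 17.61] turn z -0.002 yaw now -39.8
[-47.  25.  78.  -0.  77.  83.]
```

Call:
{"method": "move_arm", "body": {
  "jaw": [8.5,8.5,8.5,8.5,8.5,8.5,8.5,8.5,8.5,8.5,8.5,8.5],
  "dp": [
    [0.2,-0.04,0],
    [0,0,2.4],
    [0,0,2.4],
    [0,0,2.4],
    [0,0,2.4],
    [0,0,2.4],
    [0,0,2.4],
    [0,0,1.7],
    [0,0,0.9],
    [0,0,0.5],
    [0,0,0],
    [0,0,0]
  ],
  "turn": [
    [0,0,0],
    [0,0,0],
    [0,0,0],
    [0,0,0],
    [0,0,0],
    [0,0,0],
    [0,0,0],
    [0,0,0],
    [0,0,0],
    [0,0,0],
    [0,0,0],
    [0,0,0]
  ]
}}

```text
time_s: 50.13
position: [0.4594, -0.3171, -0.0174]
tool_rot: [[0.767, -0.642, -0.001], [-0.642, -0.767, -0.0], [-0.001, 0.001, -1.0]]
ft_force: [0.3, -0.8, 0.1]
grip_width: 0.0849
gripper_force: 0.0
```

Call:
{"method": "move_arm", "body": {
  "jaw": [5,5,5,5,5,5,5,5,5,5],
  "force": 40,
  "dp": [
    [0,0,0],
    [0,0,0],
    [0,0,0],
    [0,0,0],
    [0,0,0],
    [0,0,0],
    [0,0,0],
    [0,0,0],
    [0,0,0],
    [0,0,0]
  ],
  "turn": [
    [0,0,0],
    [0,0,0],
    [0,0,0],
    [0,0,0],
    [0,0,0],
    [0,0,0],
    [0,0,0],
    [0,0,0],
    [0,0,0],
    [0,0,0]
  ]
}}

```text
time_s: 50.97
position: [0.4593, -0.3171, -0.017]
tool_rot: [[0.767, -0.642, -0.001], [-0.642, -0.767, -0.001], [0.0, 0.001, -1.0]]
ft_force: [-1.8, 0.7, 7.0]
grip_width: 0.0591
gripper_force: 42.7
```

Run:
```python
from h import *
s=observe();R=np.array(s['tool_rot']);o=(R.T@(np.array([.459,-.3166,0])-s['position']))[0]
print('tray ahead of TCP in tool x mm',o*1000)
t=np.array([.5108,.1132])-o*np.array([-.989,.147])
delta(s,[*t,.175],171.5);print(t,.116+s['position'][2],.116)
```

```text
tray ahead of TCP in tool x mm -0.5469165773057318
shift cm [-23.72 -36.24 -19.24] turn z 2.593 yaw now -39.9
[0.5102591 0.1132804] 0.09899506977730994 0.116
```

Call:
{"method": "move_arm", "body": {
  "jaw": [5,5,5,5,5,5,5,5,5,5,5,5],
  "dp": [
    [0,0,-1.2],
    [0,0,-3],
    [0,0,-3.5],
    [0,0,-4],
    [0,0,-4],
    [0,0,-3.5],
    [-1.58,-2.42,0],
    [-1.58,-2.42,0],
    [-1.58,-2.42,0],
    [-1.58,-2.42,0],
    [-1.58,-2.42,0],
    [-1.58,-2.42,0]
  ],
  "turn": [
    [0,0,0],
    [0,0,0],
    [0,0,0],
    [0,0,0],
    [0,0,0],
    [0,0,0],
    [0,0,0],
    [0,0,0],
    [0,0,0],
    [0,0,0],
    [0,0,0],
    [0,0,0]
  ]
}}

```text
time_s: 51.97
position: [0.4796, -0.1431, 0.1741]
tool_rot: [[0.767, -0.642, -0.002], [-0.642, -0.767, 0.001], [-0.002, 0.001, -1.0]]
ft_force: [1.0, -0.1, -1.5]
grip_width: 0.0595
gripper_force: 44.4
```

Call:
{"method": "move_arm", "body": {
  "jaw": [5,5,5,5,5,5,5,5,5,5,5,5],
  "dp": [
    [-1.58,-2.42,0],
    [-1.58,-2.42,0],
    [-1.58,-2.42,0],
    [-1.58,-2.42,0],
    [-1.58,-2.42,0],
    [-1.58,-2.42,0],
    [-1.58,-2.42,0],
    [-1.58,-2.42,0],
    [-1.6,-2.36,0],
    [0,0,0],
    [0,0,0],
    [0,0,0]
  ],
  "turn": [
    [0,0,0],
    [0,0,0],
    [0,0,0],
    [0,0,0],
    [0,0,0],
    [0,0,0],
    [0,0,0],
    [0,0,0],
    [0,0,0],
    [0,0,-0.12],
    [0,0,-0.12],
    [0,0,-0.12]
  ]
}}

```text
time_s: 52.97
position: [0.5098, 0.114, 0.174]
tool_rot: [[0.946, -0.324, -0.002], [-0.324, -0.946, 0.0], [-0.002, 0.0, -1.0]]
ft_force: [-0.3, 0.6, -1.3]
grip_width: 0.059
gripper_force: 44.4
```

Call:
{"method": "move_arm", "body": {
  "jaw": [5,5,5,5,5,5,5,5,5,5,5,5],
  "dp": [
    [0,0,0],
    [0,0,0],
    [0,0,0],
    [0,0,0],
    [0,0,0],
    [0,0,0],
    [0,0,0],
    [0,0,0],
    [0,0,0],
    [0,0,0],
    [0,0,0],
    [0,0,0]
  ],
  "turn": [
    [0,0,-0.12],
    [0,0,-0.12],
    [0,0,-0.12],
    [0,0,-0.12],
    [0,0,-0.12],
    [0,0,-0.12],
    [0,0,-0.12],
    [0,0,-0.12],
    [0,0,-0.12],
    [0,0,-0.12],
    [0,0,-0.12],
    [0,0,-0.12]
  ]
}}

```text
time_s: 53.97
position: [0.5099, 0.1134, 0.1741]
tool_rot: [[0.446, 0.895, -0.002], [0.895, -0.446, 0.0], [-0.0, -0.002, -1.0]]
ft_force: [-0.0, 0.5, -1.4]
grip_width: 0.0595
gripper_force: 44.4
```

Call:
{"method": "move_arm", "body": {
  "jaw": [5,5,5,5,5,5,5,5,5,5,5,5],
  "dp": [
    [0,0,0],
    [0,0,0],
    [0,0,0],
    [0,0,0],
    [0,0,0],
    [0,0,0],
    [0,0,0],
    [0,0,0],
    [0,0,0],
    [0,0,0],
    [0,0,0],
    [0,0,0]
  ],
  "turn": [
    [0,0,-0.12],
    [0,0,-0.12],
    [0,0,-0.12],
    [0,0,-0.12],
    [0,0,-0.12],
    [0,0,-0.12],
    [0,0,-0.12],
    [0,0,-0.12],
    [0,0,-0.12],
    [0,0,-0.12],
    [0,0,-0.12],
    [0,0,-0.12]
  ]
}}

```text
time_s: 54.97
position: [0.5099, 0.1134, 0.1741]
tool_rot: [[-0.829, 0.559, -0.002], [0.559, 0.829, 0.0], [0.002, -0.001, -1.0]]
ft_force: [-0.0, -0.2, -1.3]
grip_width: 0.0592
gripper_force: 44.4
```

Call:
{"method": "move_arm", "body": {
  "jaw": [5,5,5,5,5,5,5,5,5,5],
  "dp": [
    [0,0,0],
    [0,0,0],
    [0,0,0],
    [0,0,0],
    [0,0,0],
    [0,0,1],
    [0,0,2],
    [0,0,1.5],
    [0,0,0],
    [0,0,0]
  ],
  "turn": [
    [0,0,-0.12],
    [0,0,-0.12],
    [0,0,-0.12],
    [0,0,-0.09],
    [0,0,0],
    [0,0,0],
    [0,0,0],
    [0,0,0],
    [0,0,0],
    [0,0,0]
  ]
}}

```text
time_s: 55.8
position: [0.5098, 0.1134, 0.129]
tool_rot: [[-0.989, 0.15, -0.003], [0.15, 0.989, 0.001], [0.003, 0.0, -1.0]]
ft_force: [0.0, -0.3, -1.0]
grip_width: 0.0593
gripper_force: 44.3
```

Run:
```python
from h import *
s=observe();delta(s,[.5103,.1132,.099],171.5);print(s['grip_width'])
```

```text
shift cm [-0.06 -0.01  3.  ] turn z -0.002 yaw now 171.4
0.059323228669986086
```

Call:
{"method": "move_arm", "body": {
  "jaw": [5,5,5,5,5,5,5,5,5],
  "dp": [
    [-0.04,0,1],
    [0,0,0.8],
    [0,0,0.4],
    [0,0,0.2],
    [0,0,0.2],
    [0,0,0.2],
    [0,0,0.2],
    [0,0,0],
    [0,0,0]
  ],
  "turn": [
    [0,0,0],
    [0,0,0],
    [0,0,0],
    [0,0,0],
    [0,0,0],
    [0,0,0],
    [0,0,0],
    [0,0,0],
    [0,0,0]
  ]
}}

```text
time_s: 56.55
position: [0.512, 0.1133, 0.1032]
tool_rot: [[-0.989, 0.148, 0.005], [0.148, 0.989, -0.0], [-0.005, 0.001, -1.0]]
ft_force: [-9.1, -1.2, 28.4]
grip_width: 0.0596
gripper_force: 48.5
```

Call:
{"method": "move_arm", "body": {
  "jaw": [5,5,5,5,5,5,5,5,5,5,5],
  "dp": [
    [0,0,-0.5],
    [0,0,-0.5],
    [0.18,0,0],
    [0,0,0],
    [0,0,0.3],
    [0,0,0.2],
    [0,0,0.2],
    [0,0,0.2],
    [0,0,0.1],
    [0,0,0],
    [0,0,0]
  ],
  "turn": [
    [0,0,0],
    [0,0,0],
    [0,0,0],
    [0,0,0],
    [0,0,0],
    [0,0,0],
    [0,0,0],
    [0,0,0],
    [0,0,0],
    [0,0,0],
    [0,0,0]
  ]
}}

```text
time_s: 57.47
position: [0.5089, 0.1135, 0.0995]
tool_rot: [[-0.989, 0.148, -0.001], [0.148, 0.989, 0.0], [0.001, 0.0, -1.0]]
ft_force: [-0.6, -0.1, 6.2]
grip_width: 0.059
gripper_force: 45.7
```

Call:
{"method": "move_arm", "body": {
  "jaw": [5,5,7,7,7,7,7,7,7,8.5,8.5,8.5],
  "dp": [
    [0,0,0.1],
    [0,0,0],
    [0,0,0],
    [0,0,0],
    [0,0,0],
    [0,0,-1],
    [0,0,-2],
    [0,0,-3],
    [0,0,-3],
    [0,0,-2],
    [0,0,0],
    [0,0,0]
  ],
  "turn": [
    [0,0,0],
    [0,0,0],
    [0,0,0],
    [0,0,0],
    [0,0,0],
    [0,0,0],
    [0,0,0],
    [0,0,0],
    [0,0,0],
    [0,0,0],
    [0,0,0],
    [0,0,0]
  ]
}}

```text
time_s: 58.47
position: [0.509, 0.1136, 0.2084]
tool_rot: [[-0.989, 0.148, -0.0], [0.148, 0.989, 0.0], [0.0, 0.0, -1.0]]
ft_force: [0.4, -1.0, -0.4]
grip_width: 0.085
gripper_force: 0.0
```

Run:
```python
from h import *
seat(.149)
delta(observe(),[.6539,-.0328,.155],183.5)
```

```text
centre [0.5129 0.1131] yaw -8.4 size [84.6 60.2] z mid 0.1486 slope mm/84 along x,y -0.4 -0.11 corners [np.float64(0.1488), np.float64(0.149), np.float64(0.1489), np.float64(0.1489)] notch [38, 18]
tub [0.5097 0.1133] [90.2 83.8]
shift cm [-0.39  0.   10.84] turn z -0.002 yaw now 171.5
shift cm [-16.56 -12.32   5.19] turn z -0.21 yaw now 171.5
```

All four trays are home with the rim at 149 mm. Now the lid.

Call:
{"method": "move_arm", "body": {
  "jaw": [8.5,8.5,8.5,8.5,8.5,8.5,8.5,8.5,8.5,8.5,8.5,8.5],
  "dp": [
    [-2.07,-1.54,0],
    [-2.07,-1.54,0],
    [-2.07,-1.54,0],
    [-2.07,-1.54,0.8],
    [-2.07,-1.54,1],
    [-2.07,-1.54,1],
    [-2.07,-1.54,1],
    [-2.07,-1.54,1],
    [0,0,0],
    [0,0,0],
    [0,0,0],
    [0,0,0]
  ],
  "turn": [
    [0,0,0],
    [0,0,0],
    [0,0,0],
    [0,0,0],
    [0,0,0],
    [0,0,0],
    [0,0,0],
    [0,0,0],
    [0,0,-0.105],
    [0,0,-0.105],
    [0,0,0],
    [0,0,0]
  ]
}}

```text
time_s: 59.52
position: [0.6538, -0.0327, 0.1582]
tool_rot: [[-0.998, -0.058, -0.004], [-0.058, 0.998, 0.001], [0.004, 0.001, -1.0]]
ft_force: [0.7, -0.3, 0.4]
grip_width: 0.0848
gripper_force: 0.0
```

Run:
```python
from h import *
im,P,s=cloud('wrist');cv2.imwrite('pics/w9.png',im[:,:,::-1])
print(s['position'],np.array(s['tool_rot']).round(3)[2])
for lo,hi,R in((.009,.017,.058),(.043,.051,.05)):
    r=rect(P,(.654,-.033),R,lo,hi)
    r=rect(P,r[0],R,lo,hi)
    print(r[0].round(4),round(r[1],1),np.round(r[2],1),r[3][:,2].mean())
    delta(s,[*r[0],.0],r[1]+180)
```

```text
[ 0.65379965 -0.03267493  0.15823484] [ 0.004  0.001 -1.   ]
[ 0.6557 -0.0287] 3.5 [83.3 60. ] 0.013042121176749044
shift cm [-0.28  0.37 15.82] turn z -0.003 yaw now -176.7
[ 0.6564 -0.0287] 4.1 [56.6 13.7] 0.046792671100113294
shift cm [-0.35  0.36 15.82] turn z -0.013 yaw now -176.7
```

View pics/w9.png

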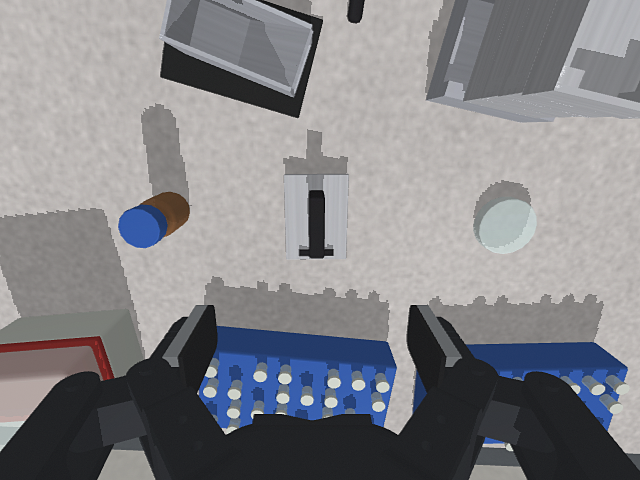

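The lid at (316,217) has its rib at the bottom end (316,252), so its +x end is opposite tool x, as planned. I'll grip the bar.

Call:
{"method": "move_arm", "body": {
  "jaw": [5,5,5,5,5,5,5,5,5,5,5,5],
  "dp": [
    [-0.24,0.36,0],
    [0,0,2.4],
    [0,0,2.4],
    [0,0,2.4],
    [0,0,2.4],
    [0,0,2.4],
    [0,0,2],
    [0,0,1.3],
    [0,0,0.9],
    [0,0,0.6],
    [0,0,0],
    [0,0,0]
  ],
  "turn": [
    [0,0,-0.006],
    [0,0,0],
    [0,0,0],
    [0,0,0],
    [0,0,0],
    [0,0,0],
    [0,0,0],
    [0,0,0],
    [0,0,0],
    [0,0,0],
    [0,0,0],
    [0,0,0]
  ]
}}

```text
time_s: 60.57
position: [0.6565, -0.0289, -0.0078]
tool_rot: [[-0.998, -0.067, -0.001], [-0.067, 0.998, 0.0], [0.001, 0.0, -1.0]]
ft_force: [-0.4, -1.1, 0.3]
grip_width: 0.0502
gripper_force: 0.0
```

Call:
{"method": "move_arm", "body": {
  "jaw": [0.5,0.5,0.5,0.5,0.5,0.5,0.5,0.5,0.5,0.5,0.5,0.5],
  "force": 40,
  "dp": [
    [0,0,0],
    [0,0,0],
    [0,0,0],
    [0,0,0],
    [0,0,0],
    [0,0,0],
    [0,0,0],
    [0,0,0],
    [0,0,0],
    [0,0,0],
    [0,0,0],
    [0,0,0]
  ],
  "turn": [
    [0,0,0],
    [0,0,0],
    [0,0,0],
    [0,0,0],
    [0,0,0],
    [0,0,0],
    [0,0,0],
    [0,0,0],
    [0,0,0],
    [0,0,0],
    [0,0,0],
    [0,0,0]
  ]
}}

```text
time_s: 61.57
position: [0.6565, -0.0291, -0.0075]
tool_rot: [[-0.998, -0.067, -0.001], [-0.067, 0.998, 0.0], [0.001, 0.0, -1.0]]
ft_force: [-1.1, 0.8, 5.2]
grip_width: 0.0132
gripper_force: 40.8
```

Run:
```python
from h import *
s=observe();R=np.array(s['tool_rot']);o=(R.T@(np.array([.656,-.0287,0])-s['position']))[0]
print('lid ahead of TCP in tool x mm',o*1000,s['grip_width'],s['gripper_force'])
t=np.array([.5129,.1131])-o*np.array([-.989,.147])
delta(s,[*t,.215],171.6);print(t,.142+s['position'][2])
```

```text
lid ahead of TCP in tool x mm 0.4615456803703274 0.01322865537920098 40.82790434360504
shift cm [ 13.34  15.14 -22.24] turn z 0.214 yaw now -176.2
[0.51335647 0.11303215] 0.13447327809673904
```

Call:
{"method": "move_arm", "body": {
  "jaw": [0.5,0.5,0.5,0.5,0.5,0.5,0.5,0.5,0.5,0.5,0.5,0.5],
  "dp": [
    [0,0,-1.2],
    [0,0,-3],
    [0,0,-3.5],
    [0,0,-3.5],
    [0,0,-4],
    [0,0,-4],
    [0,0,-3],
    [1.68,1.89,0],
    [1.68,1.89,0],
    [1.68,1.89,0],
    [1.68,1.89,0],
    [1.68,1.89,0]
  ],
  "turn": [
    [0,0,0],
    [0,0,0],
    [0,0,0],
    [0,0,0],
    [0,0,0],
    [0,0,0],
    [0,0,0],
    [0,0,0],
    [0,0,0],
    [0,0,0],
    [0,0,0],
    [0,0,0]
  ]
}}

```text
time_s: 62.57
position: [0.5651, 0.0603, 0.2143]
tool_rot: [[-0.998, -0.067, -0.002], [-0.067, 0.998, 0.001], [0.002, 0.001, -1.0]]
ft_force: [0.2, 0.9, -0.6]
grip_width: 0.0137
gripper_force: 40.0
```

Call:
{"method": "move_arm", "body": {
  "jaw": [0.5,0.5,0.5,0.5,0.5,0.5,0.5,0.5,0.5,0.5,0.5],
  "dp": [
    [1.68,1.89,0],
    [1.68,1.89,0],
    [1.68,1.89,0],
    [0,0,0],
    [0,0,0],
    [0,0,1],
    [0,0,2],
    [0,0,2],
    [0,0,1],
    [0,0,0],
    [0,0,0]
  ],
  "turn": [
    [0,0,0],
    [0,0,0],
    [0,0,0],
    [0,0,0.107],
    [0,0,0.107],
    [0,0,0],
    [0,0,0],
    [0,0,0],
    [0,0,0],
    [0,0,0],
    [0,0,0]
  ]
}}

```text
time_s: 63.48
position: [0.5121, 0.1128, 0.1544]
tool_rot: [[-0.989, 0.146, -0.002], [0.146, 0.989, 0.0], [0.002, 0.0, -1.0]]
ft_force: [0.9, -0.2, -0.6]
grip_width: 0.0135
gripper_force: 40.0
```

Run:
```python
from h import *
s=observe();delta(s,[.5127,.113,.1345],171.6);print(s['grip_width'])
```

```text
shift cm [-0.06  0.03  1.99] turn z -0.0 yaw now 171.6
0.01349995549722674
```

Call:
{"method": "move_arm", "body": {
  "jaw": [0.5,0.5,0.5,0.5,0.5,0.5,0.5,0.5,0.5],
  "dp": [
    [0,0.02,0.5],
    [0,0,0.4],
    [0,0,0.3],
    [0,0,0.2],
    [0,0,0.2],
    [0,0,0.2],
    [0,0,0.1],
    [0,0,0],
    [0,0,0]
  ],
  "turn": [
    [0,0,0],
    [0,0,0],
    [0,0,0],
    [0,0,0],
    [0,0,0],
    [0,0,0],
    [0,0,0],
    [0,0,0],
    [0,0,0]
  ]
}}

```text
time_s: 64.23
position: [0.5122, 0.113, 0.135]
tool_rot: [[-0.989, 0.146, -0.002], [0.146, 0.989, 0.0], [0.002, 0.0, -1.0]]
ft_force: [0.1, -0.3, -0.6]
grip_width: 0.0133
gripper_force: 40.0
```

Free so far; the last millimetre, then release and check.

Call:
{"method": "move_arm", "body": {
  "jaw": [0.5,0.5,0.5,4,4,4,4,4,4,4,4,4],
  "dp": [
    [0,0,0.1],
    [0,0,0.1],
    [0,0,0],
    [0,0,0],
    [0,0,0],
    [0,0,0],
    [0,0,-1],
    [0,0,-3],
    [0,0,-3],
    [0,0,-3],
    [0,0,-1],
    [0,0,0]
  ],
  "turn": [
    [0,0,0],
    [0,0,0],
    [0,0,0],
    [0,0,0],
    [0,0,0],
    [0,0,0],
    [0,0,0],
    [0,0,0],
    [0,0,0],
    [0,0,0],
    [0,0,0],
    [0,0,0]
  ]
}}

```text
time_s: 65.23
position: [0.5134, 0.1129, 0.2456]
tool_rot: [[-0.989, 0.146, 0.004], [0.146, 0.989, 0.0], [-0.004, 0.001, -1.0]]
ft_force: [0.0, 0.4, 0.3]
grip_width: 0.0398
gripper_force: 0.0
```

Call:
{"method": "move_arm", "body": {
  "jaw": [4,4,4,4,4],
  "dp": [
    [-2,0,-0.5],
    [-2,0,-0.5],
    [-1,0,0],
    [0,0,0],
    [0,0,0]
  ],
  "turn": [
    [0,0,0],
    [0,0,0],
    [0,0,0],
    [0,0,0],
    [0,0,0]
  ]
}}

```text
time_s: 65.65
position: [0.5614, 0.1056, 0.2512]
tool_rot: [[-0.989, 0.146, -0.005], [0.146, 0.989, 0.001], [0.005, -0.0, -1.0]]
ft_force: [0.1, 0.7, -0.3]
grip_width: 0.0402
gripper_force: 0.0
```

Run:
```python
from h import *
seat(.155,save='pics/w10.png')
im,P,s=cloud('top');cv2.imwrite('pics/top2.png',im[:,:,::-1])
r=rect(P,(.511,-.0935),.065,.049,.06);print('pot',r[:3] if r else None)
im,P,s=cloud('scene');cv2.imwrite('pics/s4.png',cv2.resize(im[160:400,220:540,::-1],(800,600)))
```

```text
centre [0.5122 0.1129] yaw -8.3 size [83.6 60.2] z mid 0.1551 slope mm/84 along x,y 0.45 0.14 corners [np.float64(0.1551), np.float64(0.155), np.float64(0.155), np.float64(0.1551)] notch [0, 0]
tub [0.5101 0.1133] [90.6 83. ]
shift cm [4.900e+00 1.000e-02 1.515e+01] turn z -0.001 yaw now 171.6
pot (array([ 0.51176004, -0.09387191]), 72.57792663574219, (99.99798583984375, 46.70469665527344))
```

View pics/s4.png

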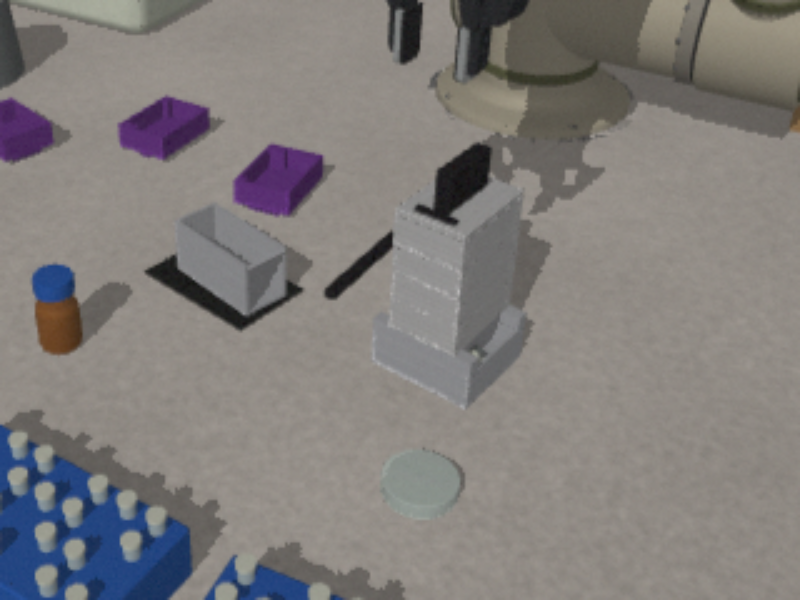

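The stack is level with the lid top at 155 mm, and the pot stands on its pad. A light spot at (475,353), at the tub's edge, needs a check, because it may be a tube.

Run:
```python
from h import *
im,P,s=cloud('scene')
u0,v0=220+475*.4,160+353*.4
t=np.radians(-8.5);e=np.array([np.cos(t),np.sin(t)]);n=np.array([-e[1],e[0]])
for v in range(int(v0)-5,int(v0)+6):
    print(v,[(*(np.round([(P[v,u,:2]-[.5105,.1132])@e*1e3,(P[v,u,:2]-[.5105,.1132])@n*1e3,P[v,u,2]*1e3]).astype(int)),int(im[v,u].mean())) for u in range(int(u0)-4,int(u0)+7,2)])
cv2.imwrite('pics/s5.png',cv2.resize(im[270:330,360:440,::-1],(800,600),interpolation=cv2.INTER_NEAREST))
```

```text
296 [(np.int64(21), np.int64(30), np.int64(48), 110), (np.int64(-34), np.int64(6), np.int64(2), 101), (np.int64(-36), np.int64(10), np.int64(2), 91), (np.int64(-38), np.int64(13), np.int64(3), 90), (np.int64(-40), np.int64(17), np.int64(4), 89), (np.int64(-44), np.int64(19), np.int64(2), 132)]
297 [(np.int64(21), np.int64(30), np.int64(46), 110), (np.int64(-30), np.int64(9), np.int64(3), 90), (np.int64(-32), np.int64(12), np.int64(3), 86), (np.int64(-36), np.int64(14), np.int64(2), 90), (np.int64(-35), np.int64(19), np.int64(5), 99), (np.int64(-39), np.int64(22), np.int64(4), 131)]
298 [(np.int64(-24), np.int64(7), np.int64(3), 98), (np.int64(-27), np.int64(11), np.int64(3), 85), (np.int64(-14), np.int64(21), np.int64(17), 63), (np.int64(-33), np.int64(16), np.int64(2), 89), (np.int64(-34), np.int64(20), np.int64(4), 127), (np.int64(-36), np.int64(24), np.int64(4), 129)]
299 [(np.int64(-21), np.int64(9), np.int64(3), 91), (np.int64(-10), np.int64(19), np.int64(15), 67), (np.int64(-10), np.int64(24), np.int64(18), 69), (np.int64(-15), np.int64(25), np.int64(15), 85), (np.int64(-32), n
[... 1463 characters left out ...]
6), 109), (np.int64(16), np.int64(46), np.int64(33), 112), (np.int64(7), np.int64(46), np.int64(28), 102)]
305 [(np.int64(39), np.int64(42), np.int64(43), 137), (np.int64(38), np.int64(45), np.int64(44), 119), (np.int64(31), np.int64(46), np.int64(40), 102), (np.int64(19), np.int64(44), np.int64(32), 95), (np.int64(14), np.int64(46), np.int64(30), 101), (np.int64(5), np.int64(46), np.int64(24), 101)]
306 [(np.int64(38), np.int64(41), np.int64(40), 136), (np.int64(40), np.int64(46), np.int64(44), 118), (np.int64(32), np.int64(46), np.int64(39), 99), (np.int64(23), np.int64(46), np.int64(33), 113), (np.int64(13), np.int64(45), np.int64(26), 102), (np.int64(6), np.int64(46), np.int64(22), 101)]
```

View pics/s5.png

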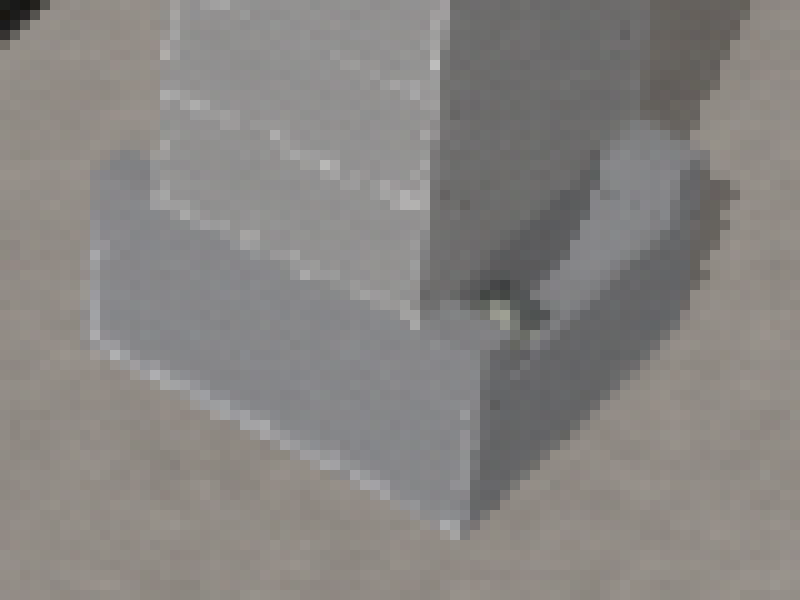

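The spot at (500,310) is a tube lying on the tub floor, top at about 17 mm and inside the walls, so all is in order.

```bash
python3 -c "
from rig import ticket
print(ticket.close_job())"
```

```text
the job is handed in; nothing more can be done
None
```

The job is handed in at about 66 s: both tubes are in the tub, the empty pot stands upright on its pad, and all four trays and the lid measured level and fully home; the dish, jar and marker were not touched.

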